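# Load the specimen plate that fits and lock the measuring cell with the T-key

### The arm

A 6-joint arm with a two-finger parallel gripper is mounted at the origin on the work surface. World frame = base frame: x ahead of the robot, y to its left, z up, the work surface at z = 0. Lengths are in m, angles in rad, forces in N, time in s.
With the tool pointing down it reaches from about 0.3 to 0.875 m from the base axis. Payload 6.4 kg.
Tool frame: the origin (TCP) lies midway between the tips of the shut fingers; the grasp point (between the pads) lies ctrl.grip_depth behind it (ctrl.grip_depth is the distance from the TCP to the grasp point, in m); x points along the fingers, y is the direction in which the jaws open and shut, and the axes are right-handed (so a half turn about x gives the same grasp; the last joint's range is limited). The gripper opens to 85 mm and grips with 20 to 120 N. Pads are 22 mm wide; open, the fingers measure 114 mm over their backs; the gripper's body (76 mm by 85 mm) begins 54 mm behind the grasp point. The pads swing forward as they close: fully open they stand 13 mm farther back than shut.
Start: joints at [-1.547, 0.181, 1.607, -0, 1.354, -0.206], TCP at [0.131, -0.56, 0.231] pointing down, gripper open.
Joint ranges: [-2.99, 2.99], [-0.89, 2.07], [0.3, 2.58], [-1.14, 4.28], [0, 2.63], [-3.12, 3.12]. Speed limits (rad/s): [2.57, 2.57, 3.01, 3.14, 3.14, 3.14].

### API

Orientations are given as a unit quaternion [w, x, y, z].
In Python, from bench import ctrl gives the robot as it stands.
- The arm moves only by the tool carry_out, never from a script. Its argument "motion" is one flat list of numbers, 7 for each row, row after row: the turn, a rotation vector about the tool's x, y, z in degrees, then the shift along the tool's x, y, z in m, then the gripper's target within -1 to 1 (shut at 1, half-way at 0, fully open at -1). A call has 1 to 10 rows; each row shifts and turns the pose as measured when the row begins, along the tool's axes as they then stand; what a row does not reach is not made up. A row lasts 1/10 s, in which the tool goes at most 50 mm and 8.59 degrees, less where a joint would pass 70% of its speed; a pose out of reach is approached as far as the arm can. A call with a gripper value outside its range is refused whole. The fingers move at their own pace and stop on an object; the grip force is fixed at half the most. Time passes only in rows, so rows that do not move let the fingers close. It gives the time, the measured TCP pose, the force and the opening at its end, in the units of the state.
- ctrl.get_obs(): the state, without advancing time (a new reading comes with each control period).
- ctrl.camera(name): name is "scene" or "top" or "wrist"; returns the picture (480x640x3 uint8, blue, green, red); there is no depth.
- ctrl.camera_params(name): a dict with "mtx" (3x3 intrinsics, pixels), "k1" (the pictures are not rectified: a ray, as slopes to the right and down, at radius r is drawn at 1 + k1 r^2 times it, then the intrinsics apply), "pose" (4x4, takes a point from camera to world coordinates); the wrist camera has in their place "hand_eye" (4x4, takes a point from camera to tool coordinates, whose origin is the TCP and whose axes are the tool frame's). Camera axes: x right, y down, z forward; pixel columns grow to the right and rows downward; lengths in m; the calibration is good to about 2 mm. A picture is of the moment at which its call begins: read the wrist's pose just before it. camera_params takes no time and is no camera call.
- ctrl.hand_in(): hands the job in, once; it reports no verdict.
Trained networks look in the newest picture that a camera, given by its name, has taken for a name from the list of things; names that differ only in an ending like _2 or _b are one class to them, and where a whole thing is asked for, a point or a joint stands for the part that bears it (a point fixed in the world has none). Each returns a list of dicts, best first, with "conf" (0 to 1); they miss things now and then, are a little off and sometimes report something else, mostly with a low value. They report only what shows in the picture. A call takes as long as a camera call. They do not tell look-alikes from the thing itself.
- ctrl.boxes_of(camera, thing): "point" ([x, y, z] in m, in the coordinates of the camera as it stood for that picture, good to about 4 mm: the middle of the surface that is visible of it).
- ctrl.trace(camera, thing): "pixels" (480x640 bool, what is visible of it).
- ctrl.landmark_of(camera, thing): "point" ([x, y, z] in m, in the coordinates of the camera as it stood for that picture, good to about 4 mm: a listed point, or the origin of a listed thing).
The state is a dict: "time_s": time; "q": joint angles; "dq": joint speeds; "joint_efforts": joint torques, N m; "eef_pos": TCP position; "eef_rot": TCP orientation; "wrist_force": force on the tool from outside, world axes, zero at the start; "torque": the same for the moment, N m; "opening": opening from 0.0 (shut) to 1.0 (fully open).
Only numpy, scipy, OpenCV 4.12 (cv2) and the standard library are available. Lean on these libraries where they do the work, as an engineer would, in place of code of your own. Each camera call takes 0.05 s, during which the arm holds its last target. There are 200 camera calls.

### The job

Of the three aluminium specimen plates in the black rack, slide the one whose thickness matches the slot of the measuring cell into it, foot first and fully home, and let go. Then put the T-handled key into the cell's lock and turn it back and forth under a gentle push until it finds the hidden cam and sinks fully in; never force it hard. Turn the key anticlockwise until its handle lines up with the two black marks (parallel to the slot), and leave it there, leaving the other two plates and the round-headed key standing where they are.

Things in the scene. Friction and masses are not known exactly. Their poses are not given: they have to be found in the camera images.
- cell: Measuring cell, fixed, upright: teal base 110 (x) x 170 (y) x 8 mm, two steel jaws 62 mm high, an upright slot between them, and a lock housing 60 x 37 mm, 75 mm high, at the slot's +y end. Origin: centre of underside. The slot runs along y (y = -73.5 to +23.5 mm), 13 mm wide, 97 mm long, open at the top; its mouth flares to 25 mm over the top 6 mm. Lock axis: vertical at x = 0, y = 42 mm.
- slot_floor (a point): Centre of the slot's floor, 8 mm above the cell's underside (54 mm below the top of the jaws); axes those of the cell. A plate is home when its underside is on it.
- lock_face (a point): Centre of the keyway in the lock's top face, 75 mm above the cell's underside; axes those of the cell. Keyway: slot 25 x 7 mm with a 15 mm square hole at its middle, 12 mm deep, along a line 60 degrees (1.047 rad) clockwise, seen from above, of the cell's y axis. Under it the key's bit can turn freely while its underside is 21 to 26 mm below the face. The key comes out only at the keyway's angle.
- plug_top (a point): On the lock axis, 26 mm below the lock face, at the top of the hidden sprung cam plug; axes those of the cell. Pressed, the plug gives 4 mm (3 N rising to 5 N), then is solid. It has a slot 6.5 mm wide, 9 mm deep, at a hidden angle from 0.50 rad clockwise to 0.42 rad anticlockwise of the keyway. A bit turned over it under light push catches within about 0.1 rad: the plug springs up round it.
- lock_mark (a point): Middle of the black line mark on the lock's top, 15.5 mm from the lock axis along the cell's +y (its twin is at -y). Once caught, the key can be lowered until its underside is 35 mm below the lock face and turns the cam (0.06 N m friction, stays where left). Handle along the marks, 60 degrees anticlockwise of the keyway: the cam's tongue is over the plate's foot, locked; a stop 0.2 rad beyond.
- key: T-handled panel key, steel with black handle, loose, about 100 g, standing upright in one of the holder's two holes. Origin: centre of the underside of its bit; z up along the shank; x along the bit and the handle. Bit 22 (x) x 4 (y) x 9 mm high, shank 12 mm diameter, handle bar 60 (x) x 12 (y) x 20 mm high, its centre 76 mm above the origin. A half turn about z makes no difference.
- spare_key: Bystander: key of the same length with a round head 32 mm in diameter and a square bit, upright in the holder's other hole, 70 mm from the T-key. Origin: centre of its underside. Leave it standing.
- holder: Wooden key holder, fixed, 60 (x) x 124 (y) x 36 mm high, origin at the centre of its underside. Two holes 24.5 (x) x 14.5 (y) mm, 30 mm deep, at y = -35 and +35 mm; the keys' handles stand along its x axis.
- plate: The matching specimen plate, aluminium, loose, 11 mm thick (y), about 170 g: a foot 90 mm long (x), 42 mm high, and on its middle an upright tab 50 mm long, up to 84 mm height. Origin: centre of its underside; z up. It stands foot down in one of the rack's three slots. A half turn about z makes no difference.
- plate_thin: Bystander: plate of the same outline, 8 mm thick; would be loose in the cell. Leave it in the rack.
- plate_thick: Bystander: plate of the same outline, 14 mm thick; does not enter the cell. Leave it in the rack.
- rack: Black specimen rack, fixed, 110 (x) x 176 (y) x 30 mm high, origin at the centre of its underside. Three slots along its x axis at y = -56, 0, +56 mm, 93 x 16 mm, 24 mm deep.
- post: Obstacle: fixed clamp post, 165 mm high, 40 mm in diameter at its head, foot 68 mm in diameter; origin at the centre of its underside.
There are look-alikes about, which are no part of the job. Leave any green look-alike of the key alone.

How it is judged:
On the way, in this order (a step that is already met when the one before it is completed fails the run):
1. the matching plate is fully home in the cell's slot and let go (z of plate in the frame of slot_floor below 0.003 m and angle between plate's own z axis and vertical below 0.08 rad and horizontal distance between plate and slot_floor below 0.006 m and angle between the x axis of plate and the y axis of cell, either way round below 0.08 rad and contact force between the fingers and plate below 0.05 N and z of key in the frame of lock_face above -0.02 m), for 0.2 s.
2. the key has found the cam and sunk fully into it (z of plate in the frame of slot_floor below 0.003 m and angle between plate's own z axis and vertical below 0.08 rad and horizontal distance between plate and slot_floor below 0.006 m and angle between the x axis of plate and the y axis of cell, either way round below 0.08 rad and z of key in the frame of lock_face below -0.0325 m and horizontal distance between key and lock_face below 0.006 m), for 0.2 s.
At the end, for the whole second after the job is handed in: 11 mm plate home in the slot (within 3 mm of its floor, 6 mm of centre, 0.08 rad of upright and of the slot); key sunk in the cam (underside 32.5 mm or more below the lock face, within 6 mm of the axis), handle within 0.16 rad of the cell's y axis; both released and at rest (all of step 2 and angle between the x axis of key and the y axis of cell, either way round below 0.16 rad and linear speed of each of key, plate below 0.02 m/s); the robot touches nothing.
It fails at once if the thin plate is moved more than 12 mm or tipped (distance of plate_thin from where it was at the start of the episode above 0.012 m or angle between plate_thin's own z axis and vertical above 0.35 rad).
It fails at once if the thick plate is moved more than 12 mm or tipped (distance of plate_thick from where it was at the start of the episode above 0.012 m or angle between plate_thick's own z axis and vertical above 0.35 rad).
It fails at once if the spare key is moved more than 12 mm or tipped (distance of spare_key from where it was at the start of the episode above 0.012 m or angle between spare_key's own z axis and vertical above 0.35 rad).
It fails at once if the key is forced against the lock with more than 50 N (contact force between key and cell above 50 N).
It also fails if it takes over 64 s, if anything falls off the work surface, if the arm or the gripper's body presses on something with over 40 N, if the wrist force passes 120 N, or if a joint passes its speed limit or range.

## Working session

There is one attempt and no reset: what is moved stays moved. The work goes in short steps, Python scripts to look and compute and a tool call to move; the robot and the scene stay as the last step left them, time stands still between calls to the robot, and variables do not carry over. Pictures are saved under pics/ and viewed, about 8 in all and at most 12, crops included, and the job is handed in when it is done.

Besides the shell and the picture viewer there is one more tool, called after "Emit:" by a JSON object that holds its "fn" and its "kwargs". carry_out: Moves the arm, as the interface text tells. Its arguments: {"type":"object","properties":{"motion":{"type":"array"}},"required":["motion"]}

```bash
mkdir -p pics; ls
cat > h.py <<'E'
import numpy as np, cv2
from scipy.spatial.transform import Rotation as R
from bench import ctrl
def tool():
    o=ctrl.get_obs(); T=np.eye(4); q=o["eef_rot"]; T[:3,:3]=R.from_quat([q[1],q[2],q[3],q[0]]).as_matrix(); T[:3,3]=o["eef_pos"]; return T
def pose(cam):
    p=ctrl.camera_params(cam); return tool()@np.array(p["hand_eye"]) if cam=="wrist" else np.array(p["pose"])
def ray(cam,uv,P=None):
    p=ctrl.camera_params(cam);P=pose(cam) if P is None else P
    m=np.array(p["mtx"]);d=np.array([(uv[0]-m[0,2])/m[0,0],(uv[1]-m[1,2])/m[1,1]]);s=d.copy()
    for _ in range(20): s=d/(1+p["k1"]*(s@s))
    return P[:3,3],P[:3,:3]@np.array([s[0],s[1],1])
def atz(cam,uv,z,P=None):
    o,d=ray(cam,uv,P); return o+d*(z-o[2])/d[2]
def proj(cam,X,P=None):
    p=ctrl.camera_params(cam);P=pose(cam) if P is None else P
    c=np.linalg.inv(P)@np.append(X,1);s=c[:2]/c[2];s=s*(1+p["k1"]*(s@s));m=np.array(p["mtx"]);return m[0,0]*s[0]+m[0,2],m[1,1]*s[1]+m[1,2]
def tri(a,b):
    (o1,d1),(o2,d2)=a,b; t=np.linalg.lstsq(np.c_[d1,-d2],o2-o1,rcond=None)[0]; x,y=o1+t[0]*d1,o2+t[1]*d2; return (x+y)/2,np.linalg.norm(x-y)
def snap(cam,name=None):
    P=pose(cam); im=ctrl.camera(cam)
    if name: cv2.imwrite("pics/"+name,im)
    return P,im
def lm(cam,P,things,f="landmark_of"):
    for t in things:
        for r in getattr(ctrl,f)(cam,t)[:3]:
            print(cam,t,f[:3],round(r["conf"],2),np.round((P@np.append(r["point"],1))[:3],4),np.round(proj(cam,(P@np.append(r["point"],1))[:3],P)))
E
python3 - <<'E'
from h import *
print(ctrl.grip_depth)
for c in("scene","top"):
    P,im=snap(c,c+".png")
    print(P[:3,3],ctrl.camera_params(c)["mtx"])
    lm(c,P,["cell","slot_floor","lock_face","lock_mark","key","spare_key","holder","plate","plate_thin","plate_thick","rack","post"])
print(ctrl.get_obs())
E
```

```text
pics
0.0187
[1.12529847 0.32819624 0.57491133] [[490.01076378   0.         322.90414413]
 [  0.         490.01076378 249.22433258]
 [  0.           0.           1.        ]]
scene cell lan 0.84 [ 6.008e-01  3.130e-02 -1.000e-04] [306. 329.]
scene slot_floor lan 0.9 [0.5876 0.0127 0.0082] [300. 317.]
scene lock_mark lan 0.78 [0.6095 0.0868 0.0735] [335. 309.]
scene lock_mark lan 0.59 [0.6069 0.0737 0.0792] [328. 303.]
scene key lan 0.79 [0.5951 0.2027 0.0053] [405. 361.]
scene key lan 0.71 [0.4741 0.2222 0.0056] [440. 318.]
scene key lan 0.26 [0.6086 0.0869 0.0773] [335. 307.]
scene spare_key lan 0.78 [0.4523 0.2914 0.0067] [483. 324.]
scene spare_key lan 0.26 [0.6075 0.09   0.0776] [337. 307.]
scene holder lan 0.85 [0.4674 0.2569 0.0041] [461. 323.]
scene plate lan 0.91 [ 0.497  -0.3115  0.0038] [188. 242.]
scene plate_thin lan 0.85 [ 0.4985 -0.202   0.007 ] [230. 255.]
scene plate_thick lan 0.19 [0.456  0.2916 0.0056] [483. 326.]
scene rack lan 0.86 [ 0.5005 -0.2603  0.0019] [206. 250.]
scene rack lan 0.41 [0.6083 0.073  0.08  ] [327. 303.]
scene post lan 0.97 [0.4106 0.077  0.0018]
[... 1144 characters left out ...]
0.0049] [417. 251.]
{'time_s': 1.3, 'q': array([-1.54733607e+00,  1.80782440e-01,  1.60705040e+00,  2.16126566e-05,
        1.35381606e+00, -2.06315126e-01]), 'dq': array([ 1.08811052e-03,  9.77844871e-05,  1.11006826e-03, -3.35793676e-04,
        3.73485745e-05, -1.35064848e-03]), 'joint_efforts': array([ 9.28828485e-04, -4.44848692e+01, -3.51675797e+01, -1.91348590e-04,
        9.95953451e-04, -2.15566905e-05]), 'eef_pos': array([ 0.13097627, -0.55987022,  0.23127395]), 'eef_rot': array([ 0.08103851,  0.70245473,  0.08107676, -0.70243624]), 'wrist_force': array([ 0.20126549,  0.19679574, -0.66187365]), 'torque': array([ 0.01156944,  0.02945287, -0.03386816]), 'opening': 1.0009748506710072}
```

Run:
```python
import cv2
a=cv2.imread("pics/top.png");b=cv2.imread("pics/scene.png")
A=cv2.resize(a[140:340,120:520],None,fx=2,fy=2);B=cv2.resize(b[180:380,140:540],None,fx=1,fy=1)
cv2.imwrite("pics/c1.png",A);cv2.imwrite("pics/c2.png",cv2.resize(b[180:400,140:540],None,fx=2,fy=2))
```

```text
(no output)
```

View pics/c1.png

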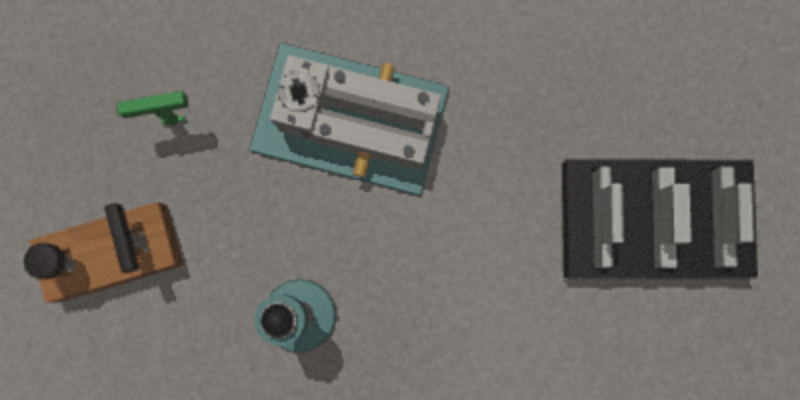

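View pics/c2.png

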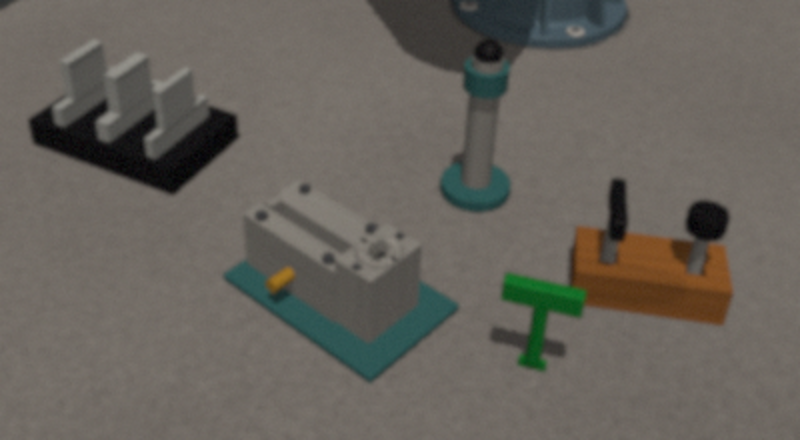

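Top and scene pictures: rack at right with three plates. The left one is thin (x≈605 in the crop), the middle one is thickest, and the right one (x≈735) is in between. The T-key stands in the wooden holder, the green T is a decoy, and the cell is yawed by about −16°.

```bash
cat >> h.py <<'E'
def plan(xyz,yaw,max_deg=8):
    """tool y to world direction yaw (mod 180, nearer), tool x down; shift after turn"""
    T=tool(); best=None
    for k in(0,np.pi):
        y=np.array([np.cos(yaw+k),np.sin(yaw+k),0]);x=np.array([0,0,-1.]);M=np.c_[x,y,np.cross(x,y)]
        rv=R.from_matrix(T[:3,:3].T@M).as_rotvec(degrees=True)
        if best is None or np.linalg.norm(rv)<np.linalg.norm(best[0]): best=(rv,M)
    d=np.array(xyz)-T[:3,3]
    print("turn",np.round(best[0],2),"shift after",np.round(best[1].T@d,4),"shift before",np.round(T[:3,:3].T@d,4))
def st():
    o=ctrl.get_obs();T=tool();print("t",round(o["time_s"],2),"tcp",np.round(o["eef_pos"],4),"x",np.round(T[:3,0],3),"y",np.round(T[:3,1],3),"z",np.round(T[:3,2],3),"F",np.round(o["wrist_force"],2),"M",np.round(o["torque"],2),"op",round(float(o["opening"]),3),"q",np.round(o["q"],2))
E
python3 - <<'E'
from h import *
st(); print(np.round(ctrl.camera_params("wrist")["hand_eye"],4)); print(ctrl.camera_params("wrist")["mtx"])
plan([0.497,-0.3125,0.22],np.pi/2); plan([0.497,-0.3125,0.22],np.pi/2)
E
```

```text
t 1.3 tcp [ 0.131  -0.5599  0.2313] x [ 0.  0. -1.] y [ 0.228 -0.974 -0.   ] z [-0.974 -0.228 -0.   ] F [ 0.2   0.2  -0.66] M [ 0.01  0.03 -0.03] op 1.001 q [-1.55  0.18  1.61  0.    1.35 -0.21]
[[ 2.000e-04 -3.030e-01  9.530e-01 -1.427e-01]
 [ 1.000e+00  9.000e-04  1.000e-04 -0.000e+00]
 [-9.000e-04  9.530e-01  3.030e-01 -7.730e-02]
 [ 0.000e+00  0.000e+00  0.000e+00  1.000e+00]]
[[349.88760093   0.         316.0445642 ]
 [  0.         349.88760093 243.00162982]
 [  0.           0.           1.        ]]
turn [13.16 -0.    0.  ] shift after [ 0.0113 -0.2474 -0.366 ] shift before [ 0.0113 -0.1575 -0.4127]
turn [13.16 -0.    0.  ] shift after [ 0.0113 -0.2474 -0.366 ] shift before [ 0.0113 -0.1575 -0.4127]
```

Emit:
{"fn": "carry_out", "kwargs": {"motion": [6.6, 0, 0, 0, -0.018, -0.045, 0.2, 6.6, 0, 0, 0, -0.022, -0.042, 0.2, 0, 0, 0, 0, -0.027, -0.041, 0.2, 0, 0, 0, 0, -0.027, -0.041, 0.2, 0, 0, 0, 0, -0.027, -0.041, 0.2, 0, 0, 0, 0, -0.027, -0.041, 0.2, 0, 0, 0, 0, -0.027, -0.041, 0.2, 0, 0, 0, 0, -0.027, -0.041, 0.2, 0, 0, 0, 0, -0.025, -0.03, 0.2, 0, 0, 0, 0, 0, 0, 0.2]}}

```text
time_s: 2.3
eef_pos: [0.497, -0.3167, 0.2318]
eef_rot: [-0.004, 0.708, -0.007, -0.706]
wrist_force: [-0.9, 0.1, 0.2]
opening: 0.403
```

Run:
```python
from h import *
st(); P,im=snap("wrist","w1.png")
lm("wrist",P,["plate","plate_thin","plate_thick","rack"])
plan([0.497,-0.3125,0.17],np.pi/2)
```

```text
t 2.3 tcp [ 0.497  -0.3167  0.2318] x [ 0.002 -0.004 -1.   ] y [-0.016 -1.     0.004] z [-1.     0.016 -0.003] F [-0.9   0.15  0.24] M [ 0.04 -0.02  0.01] op 0.403 q [-0.77  0.21  1.57 -0.    1.36  0.82]
wrist plate lan 0.68 [ 0.4991 -0.3112  0.0075] [310. 206.]
wrist plate_thin lan 0.83 [ 0.4986 -0.202   0.0018] [209. 208.]
wrist plate_thick lan 0.77 [ 0.4986 -0.2536  0.009 ] [256. 208.]
wrist plate_thick lan 0.54 [ 0.498  -0.3132  0.0084] [312. 208.]
wrist rack lan 0.65 [ 0.4986 -0.2597  0.0047] [262. 207.]
turn [-1.32 -0.05 -0.31] shift after [ 0.0617 -0.0087 -0.0042] shift before [ 0.0617 -0.0091 -0.0039]
```

View pics/w1.png

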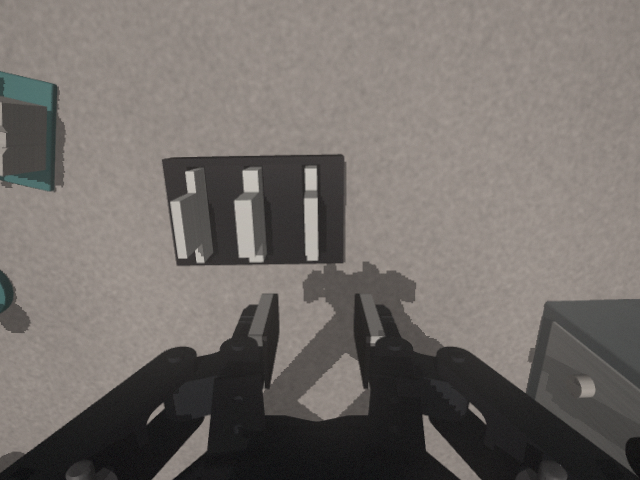

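Wrist picture: plate tab tops at about u=180, 243 and 311. The rightmost is the candidate. I'll measure thickness and height.

Run:
```python
from h import *
P=pose("wrist");im=cv2.imread("pics/w1.png");hsv=im.max(2).astype(int)
for r in(215,230,245): print(r,[ (i,int(hsv[r,i])) for i in list(range(165,215,3))+list(range(228,270,2))+list(range(300,324))] if r==230 else '')
# tab top outlines via bright threshold
b=(hsv>175).astype(np.uint8); b[:, :160]=0;b[:,345:]=0;b[:150]=0;b[265:]=0
n,l,s,c=cv2.connectedComponentsWithStats(b)
for k in range(1,n):
    if s[k][4]>100:
        print(s[k],c[k])
        for r in(175,205,225,240,255):
            xs=np.where(l[r]==k)[0]
            if len(xs): 
                z=0.09 if r>195 else 0.048
                p,q=atz("wrist",(xs[0]-.5,r),z,P),atz("wrist",(xs[-1]+.5,r),z,P);print(r,xs[0],xs[-1],p.round(4),q.round(4),round(np.linalg.norm(p-q)*1000,1))
t=cv2.imread("pics/top.png").max(2).astype(int)
for r in (240,245,250):print([int(v) for v in t[r,415:500]])
```

```text
215 
230 [(165, 152), (168, 154), (171, 115), (174, 162), (177, 187), (180, 187), (183, 144), (186, 83), (189, 87), (192, 84), (195, 88), (198, 82), (201, 82), (204, 82), (207, 85), (210, 81), (213, 45), (228, 50), (230, 52), (232, 55), (234, 57), (236, 119), (238, 189), (240, 190), (242, 191), (244, 188), (246, 188), (248, 189), (250, 189), (252, 174), (254, 81), (256, 84), (258, 84), (260, 83), (262, 83), (264, 77), (266, 43), (268, 43), (300, 50), (301, 51), (302, 53), (303, 49), (304, 106), (305, 169), (306, 190), (307, 188), (308, 187), (309, 190), (310, 190), (311, 191), (312, 188), (313, 189), (314, 190), (315, 193), (316, 189), (317, 151), (318, 57), (319, 42), (320, 41), (321, 42), (322, 43), (323, 42)]
245 
[305 169  11  21 213] [310.42253521 178.87323944]
175 306 315 [ 0.5325 -0.3133  0.048 ] [ 0.5323 -0.3226  0.048 ] 9.2
[243 171  15  21 292] [250.25684932 180.93150685]
175 243 256 [ 0.5339 -0.2552  0.048 ] [ 0.5336 -0.2681  0.048 ] 12.9
[186 172  10  21 157] [190.26751592 181.84076433]
175 186 193 [ 0.5353 -0.2023  0.048 ] [ 0.5351 -0.2098  0.048 ] 7.4
[305 199  12  61 6
[... 1340 characters left out ...]
78, 81, 76, 71, 82, 143, 165, 165, 165, 137, 83, 48, 37, 50, 47, 51, 48, 46, 44, 48, 49, 46, 48, 45, 46, 51, 77, 76, 71, 78, 76, 76, 81, 78, 74, 76, 160, 159, 158, 157, 157, 158, 159, 158, 58, 33, 39, 45, 41, 45, 44, 46, 47, 45, 44, 66, 82, 77, 75, 77, 70, 75, 78, 79, 75, 78, 74, 71, 111, 146, 155, 151, 152, 160, 156, 89, 57, 119, 123]
[48, 57, 73, 86, 76, 73, 78, 81, 86, 73, 84, 144, 163, 161, 164, 150, 100, 44, 52, 43, 48, 50, 45, 49, 47, 44, 45, 44, 41, 51, 43, 57, 76, 77, 76, 80, 80, 79, 74, 75, 74, 79, 163, 161, 157, 156, 160, 156, 163, 159, 79, 37, 46, 48, 45, 49, 44, 41, 42, 40, 46, 52, 78, 78, 78, 73, 68, 75, 74, 83, 77, 82, 80, 78, 86, 145, 160, 156, 156, 158, 159, 99, 49, 119, 121]
```

Run:
```python
from h import *
P=pose("wrist")
t=cv2.imread("pics/top.png").max(2); b=(t>130).astype(np.uint8); m=np.zeros_like(b);m[215:290,415:500]=1;n,l,s,c=cv2.connectedComponentsWithStats(b*m)
for k in range(1,n):
    if s[k][4]>60: print(s[k],c[k].round(1))
w=[(178.5,229.6),(245,230),(311.2,229)]
for u,wv in zip([(428,246.5),(460.8,246.5),(492.3,246.5)],w):
    print(tri(ray("wrist",wv,P),ray("top",u)), atz("top",u,.09).round(4),atz("wrist",wv,.09,P).round(4))
```

```text
[450 224  15  37 296] [458.8 242.1]
[426 232   5  29 138] [428.  245.9]
[489 232   7  29 171] [492.4 246.1]
(array([ 0.49548381, -0.20236364,  0.08482233]), np.float64(0.005531953891130952)) [ 0.4974 -0.1998  0.09  ] [ 0.4944 -0.2058  0.09  ]
(array([ 0.49490233, -0.25954275,  0.08713771]), np.float64(0.007068141143666362)) [ 0.4975 -0.2566  0.09  ] [ 0.4927 -0.2621  0.09  ]
(array([ 0.49486062, -0.31519619,  0.08811659]), np.float64(0.008095052871525257)) [ 0.4976 -0.3115  0.09  ] [ 0.4922 -0.3179  0.09  ]
```

Emit:
{"fn": "carry_out", "kwargs": {"motion": [-1.3, 0, -0.3, 0.045, 0, 0.001, 0.2, 0, 0, 0, 0.045, 0, 0, 0.2, 0, 0, 0, 0.03, 0, 0, 0.2, 0, 0, 0, 0, 0, 0, 0.2]}}

```text
time_s: 2.95
eef_pos: [0.489, -0.3286, 0.1116]
eef_rot: [-0.001, 0.709, -0.005, -0.705]
wrist_force: [-0.1, 0.2, 0.5]
opening: 0.399
```

Run:
```python
from h import *
st(); P,im=snap("wrist","w2.png")
lm("wrist",P,["plate","rack"])
b=(im.max(2)>175).astype(np.uint8);b[330:]=0
n,l,s,c=cv2.connectedComponentsWithStats(b)
for k in range(1,n):
    if s[k][4]>100: print(s[k],c[k].round(1),atz("wrist",c[k],.09,P).round(4),atz("wrist",c[k],.048,P).round(4))
plan([0.4955,-0.315,0.1],np.pi/2)
```

```text
t 2.95 tcp [ 0.489  -0.3286  0.1116] x [ 0.005 -0.006 -1.   ] y [-0.009 -1.     0.006] z [-1.     0.009 -0.005] F [-0.13  0.22  0.48] M [ 0.09 -0.02  0.02] op 0.399 q [-0.79  0.34  1.67 -0.    1.12  0.79]
wrist plate lan 0.76 [ 0.4995 -0.3144  0.0037] [296. 227.]
wrist rack lan 0.64 [ 0.4957 -0.2594  0.0038] [222. 233.]
[280 175  18  34 602] [288.6 191.3] [ 0.5398 -0.3163  0.09  ] [ 0.5332 -0.3131  0.048 ]
[181 177  27  34 784] [194.2 193.5] [ 0.5392 -0.2715  0.09  ] [ 0.5325 -0.257   0.048 ]
[ 93 178  18  34 403] [101.6 194.4] [ 0.5394 -0.2269  0.09  ] [ 0.5327 -0.201   0.048 ]
[ 273  226   23   67 1272] [284.4 255.4] [ 0.5078 -0.3132  0.09  ] [ 0.4931 -0.3092  0.048 ]
[ 155  229   39   91 2400] [174.8 273.5] [ 0.4986 -0.2571  0.09  ] [ 0.4815 -0.2388  0.048 ]
[  49  230   36   90 1381] [ 66.6 274.1] [ 0.4986 -0.2007  0.09  ] [ 0.4816 -0.1681  0.048 ]
[116 294  14  22 177] [122. 306.] [ 0.4804 -0.2265  0.09  ] [ 0.4587 -0.2005  0.048 ]
[199 305  19  11 169] [209.1 309.8] [ 0.4778 -0.2725  0.09  ] [ 0.4555 -0.2582  0.048 ]
turn [-0.46 -0.72 -0.73] shift after [ 0.0177 -0.0161 -0.0028] shift before [ 0.0175 -0.0164 -0.0025]
```

View pics/w2.png

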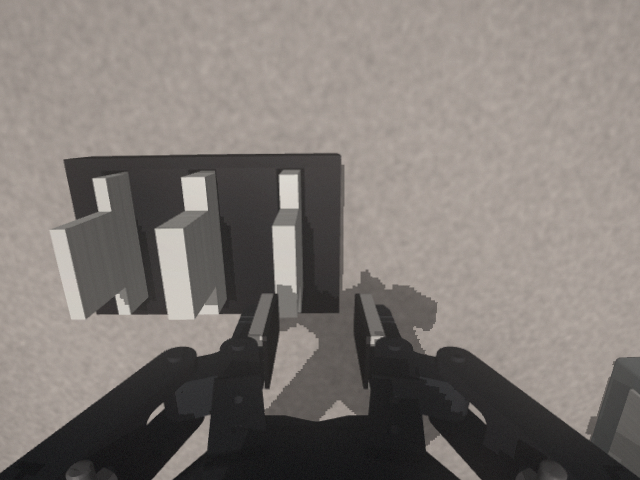

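Emit:
{"fn": "carry_out", "kwargs": {"motion": [-0.4, -0.7, -0.7, 0, -0.016, -0.009, 0.2, 0, 0, 0, 0, 0, 0, 0.2, 0, 0, 0, 0, 0, 0, 0.2]}}

```text
time_s: 3.4
eef_pos: [0.5051, -0.3169, 0.124]
eef_rot: [0.002, 0.709, -0.003, -0.705]
wrist_force: [-0.0, -0.1, 0.7]
opening: 0.396
```

Run:
```python
from h import *
st(); plan([0.498,-0.3128,0.064],np.pi/2)
```

```text
t 3.4 tcp [ 0.5051 -0.3169  0.124 ] x [ 0.007 -0.006 -1.   ] y [-0.002 -1.     0.006] z [-1.     0.002 -0.007] F [-0.04 -0.06  0.75] M [-0.    0.04 -0.01] op 0.396 q [-0.76  0.34  1.65  0.    1.15  0.81]
turn [-0.09 -0.38 -0.36] shift after [ 0.06   -0.0041  0.0071] shift before [ 0.0599 -0.0045  0.0075]
```

Emit:
{"fn": "carry_out", "kwargs": {"motion": [0, -0.3, -0.3, 0.005, -0.003, 0.006, 0.2, 0, 0, 0, 0.01, -0.001, 0.001, 0.2, 0, 0, 0, 0.01, 0, 0, 0.2, 0, 0, 0, 0.005, 0, 0, 0.2, 0, 0, 0, 0, 0, 0, 0.2]}}

```text
time_s: 3.9
eef_pos: [0.498, -0.3125, 0.0925]
eef_rot: [0.001, 0.708, -0.001, -0.706]
wrist_force: [0.8, -0.5, 0.3]
opening: 0.402
```

Run:
```python
from h import *
st(); plan([0.498,-0.3128,0.064],np.pi/2)
```

```text
t 3.9 tcp [ 0.498  -0.3125  0.0925] x [ 0.002 -0.002 -1.   ] y [-0.    -1.     0.002] z [-1.     0.    -0.002] F [ 0.77 -0.53  0.29] M [ 0.02  0.01 -0.02] op 0.402 q [-0.76  0.37  1.68  0.    1.09  0.81]
turn [-0.02 -0.13 -0.12] shift after [0.0285 0.0003 0.    ] shift before [0.0285 0.0003 0.0001]
```

Emit:
{"fn": "carry_out", "kwargs": {"motion": [0, 0, 0, 0.01, 0, 0, 0.2, 0, 0, 0, 0.01, 0, 0, 0.2, 0, 0, 0, 0.006, 0, 0, 0.2, 0, 0, 0, 0.002, 0, 0, 0.2, 0, 0, 0, 0, 0, 0, 1, 0, 0, 0, 0, 0, 0, 1, 0, 0, 0, 0, 0, 0, 1, 0, 0, 0, 0, 0, 0, 1, 0, 0, 0, 0, 0, 0, 1]}}

```text
time_s: 4.8
eef_pos: [0.4978, -0.3126, 0.0613]
eef_rot: [0.0, 0.708, -0.001, -0.707]
wrist_force: [0.3, -0.1, -1.9]
opening: 0.115
```

Run:
```python
from h import *
st(); plan([0.498,-0.3128,0.064],np.pi/2)
```

```text
t 4.8 tcp [ 0.4978 -0.3126  0.0613] x [ 0.001 -0.001 -1.   ] y [-0.001 -1.     0.001] z [-1.     0.001 -0.001] F [ 0.33 -0.14 -1.9 ] M [-0.05  0.03  0.01] op 0.115 q [-0.76  0.41  1.69  0.    1.04  0.81]
turn [-0.05 -0.07 -0.07] shift after [-0.0027  0.0002 -0.0002] shift before [-0.0027  0.0002 -0.0002]
```

Emit:
{"fn": "carry_out", "kwargs": {"motion": [0, 0, 0, 0, 0, 0, 0.4, 0, 0, 0, 0, 0, 0, 0.4, 0, 0, 0, -0.004, 0, 0, 0.4, 0, 0, 0, 0, 0, 0, 1, 0, 0, 0, 0, 0, 0, 1, 0, 0, 0, 0, 0, 0, 1, 0, 0, 0, 0, 0, 0, 1, 0, 0, 0, -0.006, 0, 0, 1, 0, 0, 0, -0.01, 0, 0, 1, 0, 0, 0, -0.01, 0, 0, 1]}}

```text
time_s: 5.8
eef_pos: [0.4969, -0.3117, 0.0921]
eef_rot: [0.001, -0.707, 0.0, 0.707]
wrist_force: [0.1, -0.8, -2.1]
opening: 0.111
```

Emit:
{"fn": "carry_out", "kwargs": {"motion": [0, 0, 0, -0.02, 0, 0, 1, 0, 0, 0, -0.02, 0, 0, 1, 0, 0, 0, -0.02, 0, 0, 1, 0, 0, 0, -0.015, 0, 0, 1, 0, 0, 0, -0.01, 0, 0, 1, 0, 0, 0, 0, 0, 0, 1]}}

```text
time_s: 6.4
eef_pos: [0.498, -0.3127, 0.1873]
eef_rot: [0.001, 0.708, -0.002, -0.706]
wrist_force: [-0.2, 0.7, -1.7]
opening: 0.116
```

Run:
```python
from h import *
st(); plan([0.57,0.0,0.2],np.radians(-16.4))
```

```text
t 6.4 tcp [ 0.498  -0.3127  0.1873] x [ 0.004 -0.004 -1.   ] y [-0.001 -1.     0.004] z [-1.     0.001 -0.004] F [-0.18  0.72 -1.72] M [ 0.03 -0.03 -0.02] op 0.116 q [-0.76  0.25  1.62 -0.    1.27  0.81]
turn [-7.364e+01 -5.000e-02 -3.300e-01] shift after [-0.0127 -0.0192 -0.3203] shift before [-0.0136 -0.3127 -0.0718]
```

```bash
cat >> h.py <<'E'
def path(xyz,yaw,w,g):
    """rows for a combined turn and shift, weights w per row (ease)"""
    T=tool();w=np.array(w,float)/sum(w)
    a0=np.arctan2(T[1,1],T[0,1]);da=(yaw-a0+np.pi/2)%np.pi-np.pi/2;d=np.array(xyz)-T[:3,3];f=0
    for k in w:
        a=a0+f*da;v=k*d;print([round(-np.degrees(k*da),1),0,0,round(-v[2],3),round(v[0]*np.cos(a)+v[1]*np.sin(a),3),round(v[0]*np.sin(a)-v[1]*np.cos(a),3),g],end=",");f+=k
    print()
E
python3 - <<'E'
from h import *
path([.567,-.07,.19],np.radians(-16.4),[.9,1,1,1,1,1,1,1,1,.9],1)
E
```

```text
[np.float64(-6.8), 0, 0, np.float64(-0.0), np.float64(-0.022), np.float64(-0.006), 1],[np.float64(-7.5), 0, 0, np.float64(-0.0), np.float64(-0.024), np.float64(-0.01), 1],[np.float64(-7.5), 0, 0, np.float64(-0.0), np.float64(-0.022), np.float64(-0.013), 1],[np.float64(-7.5), 0, 0, np.float64(-0.0), np.float64(-0.02), np.float64(-0.016), 1],[np.float64(-7.5), 0, 0, np.float64(-0.0), np.float64(-0.018), np.float64(-0.018), 1],[np.float64(-7.5), 0, 0, np.float64(-0.0), np.float64(-0.016), np.float64(-0.02), 1],[np.float64(-7.5), 0, 0, np.float64(-0.0), np.float64(-0.013), np.float64(-0.022), 1],[np.float64(-7.5), 0, 0, np.float64(-0.0), np.float64(-0.01), np.float64(-0.024), 1],[np.float64(-7.5), 0, 0, np.float64(-0.0), np.float64(-0.007), np.float64(-0.025), 1],[np.float64(-6.8), 0, 0, np.float64(-0.0), np.float64(-0.003), np.float64(-0.023), 1],
```

Emit:
{"fn": "carry_out", "kwargs": {"motion": [-6.8, 0, 0, 0, -0.022, -0.006, 1, -7.5, 0, 0, 0, -0.024, -0.01, 1, -7.5, 0, 0, 0, -0.022, -0.013, 1, -7.5, 0, 0, 0, -0.02, -0.016, 1, -7.5, 0, 0, 0, -0.018, -0.018, 1, -7.5, 0, 0, 0, -0.016, -0.02, 1, -7.5, 0, 0, 0, -0.013, -0.022, 1, -7.5, 0, 0, 0, -0.01, -0.024, 1, -7.5, 0, 0, 0, -0.007, -0.02, 1, -5, 0, 0, 0, -0.003, -0.01, 1]}}

```text
time_s: 7.4
eef_pos: [0.552, -0.0775, 0.1805]
eef_rot: [-0.427, -0.562, -0.428, 0.565]
wrist_force: [-0.7, -0.1, -1.9]
opening: 0.111
```

Emit:
{"fn": "carry_out", "kwargs": {"motion": [0, 0, 0, 0, 0, 0, 1, 0, 0, 0, 0, 0, 0, 1]}}

```text
time_s: 7.6
eef_pos: [0.5512, -0.0757, 0.1792]
eef_rot: [-0.426, -0.561, -0.429, 0.565]
wrist_force: [0.3, -0.2, -2.3]
opening: 0.11
```

Run:
```python
from h import *
st(); P,im=snap("wrist","w3.png"); np.save("w3.npy",P)
lm("wrist",P,["cell","slot_floor","lock_face","lock_mark","plug_top"])
plan([0.589,0.012,0.2],np.radians(-16.4))
```

```text
t 7.6 tcp [ 0.5512 -0.0757  0.1792] x [-0.007  0.001 -1.   ] y [ 0.963 -0.268 -0.006] z [-0.268 -0.963  0.001] F [ 0.26 -0.18 -2.29] M [-0.07 -0.01  0.03] op 0.11 q [-0.35  0.2   1.7  -0.    1.25 -0.08]
wrist cell lan 0.88 [ 0.5962  0.0363 -0.0015] [334.  80.]
wrist plug_top lan 0.82 [0.6064 0.0737 0.0494] [337.   8.]
turn [0.87 0.06 0.31] shift after [-0.0203  0.011  -0.0955] shift before [-0.0204  0.0123 -0.0953]
```

View pics/w3.png

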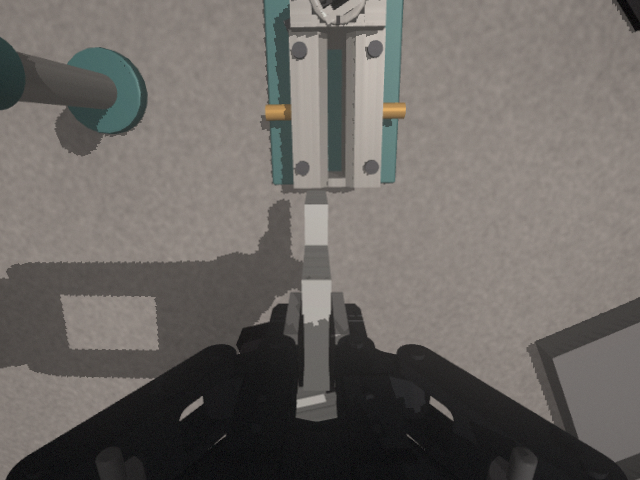

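```bash
cat > screws.py <<'E'
from h import *
def screws(im,P,guess,r=14,z=.062,cam="wrist"):
    g=im.max(2);pts=[]
    for u,v in guess:
        w=g[max(v-r,0):v+r,u-r:u+r].astype(float);m=w<110
        n,l,s,c=cv2.connectedComponentsWithStats(m.astype(np.uint8))
        k=1+np.argmin([np.linalg.norm(c[i]-r)-s[i][4]*.02 for i in range(1,n)]);uv=c[k]+[u-r,max(v-r,0)]
        pts.append(atz(cam,uv,z,P));print(uv.round(1),s[k][4],pts[-1].round(4))
    return np.array(pts)
E
python3 - <<'E'
from screws import *
P=np.load("w3.npy");im=cv2.imread("pics/w3.png")
p=screws(im,P,[(299,50),(375,48),(303,168),(371,167)])
a=(p[0]+p[1])/2;b=(p[2]+p[3])/2;d=a-b
print("mid far",a,"near",b,"angle",np.degrees(np.arctan2(d[1],d[0])),"len",np.linalg.norm(d),"centre",(a+b)/2, "cross",[np.degrees(np.arctan2(*(p[i+1]-p[i])[[1,0]])) for i in(0,2)])
t=tool();print("tool z dir",np.degrees(np.arctan2(-t[1,2],-t[0,2])))
# jaws from the top camera
im=cv2.imread("pics/top.png")
p=screws(im,pose("top"),[(290,178),(332,189),(282,205),(324,216)],8,cam="top")
a=(p[0]+p[2])/2;b=(p[1]+p[3])/2;d=a-b
print(a,b,"angle",np.degrees(np.arctan2(d[1],d[0])),"centre",(a+b)/2)
E
```

```text
[298.4  50.8] 232 [0.5735 0.0526 0.062 ]
[373.4  49.4] 228 [0.622  0.0401 0.062 ]
[297.1 167.7] 277 [ 0.5509 -0.0213  0.062 ]
[370.4 166.8] 170 [ 0.6026 -0.0348  0.062 ]
mid far [0.59771058 0.04634786 0.062     ] near [ 0.57674143 -0.02803902  0.062     ] angle 74.2572185590131 len 0.07728591588238871 centre [0.587226   0.00915442 0.062     ] cross [np.float64(-14.438809639351334), np.float64(-14.691244277612213)]
tool z dir 74.46956141891721
[289.5 178.3] 28 [0.6227 0.0405 0.062 ]
[330.9 188.7] 26 [ 0.6037 -0.034   0.062 ]
[280.  207.7] 111 [0.5691 0.057  0.062 ]
[322.8 219.7] 94 [ 0.5475 -0.0195  0.062 ]
[0.59588129 0.04875157 0.062     ] [ 0.57559113 -0.02674171  0.062     ] angle 74.95624819846695 centre [0.58573621 0.01100493 0.062     ]
```

Run:
```python
from h import *
P=np.load("w3.npy");im=cv2.imread("pics/w3.png");g=im.max(2).astype(int)
for r in(60,130,150):print(r,[f"{u}:{g[r,u]}" for u in range(262,400,2)])
for u in(310,362):print(u,[f"{r}:{g[r,u]}" for r in list(range(15,45,2))+list(range(176,200,2))])
```

```text
60 ['262:139', '264:140', '266:90', '268:116', '270:120', '272:119', '274:120', '276:75', '278:78', '280:75', '282:75', '284:75', '286:74', '288:81', '290:171', '292:166', '294:165', '296:98', '298:125', '300:168', '302:169', '304:173', '306:175', '308:176', '310:172', '312:171', '314:173', '316:176', '318:160', '320:139', '322:137', '324:139', '326:128', '328:76', '330:74', '332:75', '334:75', '336:76', '338:75', '340:76', '342:73', '344:72', '346:108', '348:120', '350:120', '352:121', '354:99', '356:181', '358:184', '360:185', '362:182', '364:191', '366:197', '368:191', '370:193', '372:193', '374:193', '376:192', '378:188', '380:190', '382:194', '384:173', '386:137', '388:139', '390:137', '392:137', '394:139', '396:139', '398:138']
130 ['262:140', '264:143', '266:129', '268:91', '270:82', '272:120', '274:119', '276:116', '278:117', '280:107', '282:74', '284:75', '286:76', '288:76', '290:77', '292:147', '294:165', '296:164', '298:162', '300:167', '302:168', '304:170', '306:169', '308:168', '310:171', '312:167', '314:169', '316:169', '318:171', '320:143', '322:143', '324:142', '326:1
[... 1006 characters left out ...]
', '376:173', '378:172', '380:176', '382:130', '384:127', '386:127', '388:129', '390:127', '392:129', '394:132', '396:113', '398:142']
310 ['15:176', '17:175', '19:173', '21:176', '23:176', '25:173', '27:90', '29:71', '31:79', '33:100', '35:101', '37:173', '39:176', '41:175', '43:175', '176:164', '178:163', '180:164', '182:163', '184:162', '186:162', '188:124', '190:99', '192:103', '194:107', '196:104', '198:104']
362 ['15:193', '17:191', '19:190', '21:192', '23:192', '25:171', '27:74', '29:75', '31:97', '33:98', '35:185', '37:182', '39:183', '41:184', '43:183', '176:169', '178:168', '180:165', '182:167', '184:166', '186:163', '188:144', '190:143', '192:141', '194:141', '196:145', '198:148']
```

Run:
```python
from h import *
P=np.load("w3.npy");A=lambda u,v,z=.062:atz("wrist",(u,v),z,P)
a,b=A(336.7,60),A(336.4,150);d=a-b;print(a,b,np.degrees(np.arctan2(d[1],d[0])))
print("width",np.linalg.norm(A(318.5,60)-A(354.5,60)),np.linalg.norm(A(289,60)-A(385,60)))
n=A(336.4,188);f=A(336.8,26,.075);u=(f-n)[:2];print("near",n,"far",f,"len",np.linalg.norm(u),"ctr",(n+f)/2,np.degrees(np.arctan2(u[1],u[0])))
e=(f-n);e[2]=0;e/=np.linalg.norm(e)
print("centre from near",n+48.5e-3*e,"from far",f-48.5e-3*e,"lock from far",f+18.5e-3*e)
c=(n+48.5e-3*e+f-48.5e-3*e)/2;plan([*c[:2],.165],np.arctan2(e[1],e[0])-np.pi/2)
```

```text
[0.59671138 0.0403033  0.062     ] [ 0.5817056 -0.0167176  0.062    ] 75.2561798556552
width 0.024212729998609288 0.06459645850362004
near [ 0.57484427 -0.0432349   0.062     ] far [0.60045819 0.05703275 0.075     ] len 0.10348755933385727 ctr [0.58765123 0.00689892 0.0685    ] 75.66994788474808
centre from near [0.58684837 0.00375607 0.062     ] from far [0.58845409 0.01004178 0.075     ] lock from far [0.60503708 0.07495714 0.075     ]
turn [-1.2   0.06  0.31] shift after [ 0.0147  0.0144 -0.0898] shift before [ 0.0146  0.0126 -0.0901]
```

Emit:
{"fn": "carry_out", "kwargs": {"motion": [-0.5, 0, 0, 0, 0.003, -0.01, 1, -0.4, 0.1, 0.3, 0.005, 0.004, -0.02, 1, 0, 0, 0, 0.004, 0.004, -0.02, 1, 0, 0, 0, 0, 0.003, -0.02, 1, 0, 0, 0, 0, 0.001, -0.01, 1, 0, 0, 0, 0, 0, -0.006, 1, 0, 0, 0, 0, 0, 0, 1, 0, 0, 0, 0, 0, 0, 1]}}

```text
time_s: 8.7
eef_pos: [0.5911, 0.0052, 0.171]
eef_rot: [0.432, 0.561, 0.431, -0.56]
wrist_force: [0.2, 0.4, -1.5]
opening: 0.115
```

Run:
```python
from h import *
im=cv2.imread("pics/w3.png").max(2);print([f"{r}:{im[r,336]}" for r in range(166,200,2)])
P=np.load("w3.npy")
for r in(176,178,180,182):print(r,atz("wrist",(336.4,r),.062,P))
st(); P,im=snap("wrist","w4.png"); np.save("w4.npy",P)
plan([.5886,.0098,.12],np.radians(-14.6))
```

```text
['166:76', '168:77', '170:77', '172:84', '174:91', '176:95', '178:138', '180:164', '182:162', '184:163', '186:148', '188:90', '190:92', '192:105', '194:146', '196:146', '198:144']
176 [ 0.57705529 -0.03468504  0.062     ]
178 [ 0.57668972 -0.03609838  0.062     ]
180 [ 0.57632298 -0.03751633  0.062     ]
182 [ 0.57595508 -0.03893893  0.062     ]
t 8.7 tcp [0.5911 0.0052 0.171 ] x [ 0.002  0.    -1.   ] y [ 0.967 -0.256  0.002] z [-0.256 -0.967 -0.001] F [ 0.22  0.4  -1.48] M [ 0.03 -0.   -0.05] op 0.115 q [-0.19  0.27  1.62  0.    1.24  0.07]
turn [-0.23 -0.05 -0.1 ] shift after [ 0.051  -0.0036 -0.004 ] shift before [ 0.051  -0.0037 -0.0039]
```

View pics/w4.png

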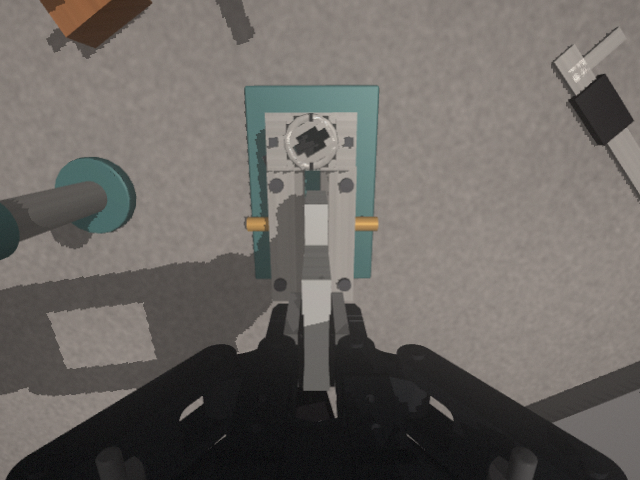

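Run:
```python
from screws import *
P=np.load("w4.npy");im=cv2.imread("pics/w4.png")
p=screws(im,P,[(346,186),(344,285),(277,186),(280,285)],9)
print("lock",atz("wrist",(312,142),.075,P),"marks",atz("wrist",(311.5,118),.075,P),atz("wrist",(312,168),.075,P))
for r in (150,160):
  g=im.max(2)[r];print([f"{u}:{g[u]}" for u in list(range(258,274))+list(range(350,364))])
g=im.max(2)[:,336];print([f"{u}:{g[u]}" for u in list(range(105,120))+list(range(164,176))])
m=(p[0]+p[1]+p[2]+p[3])/4;print(m);d=p[0]-p[1];print(np.degrees(np.arctan2(d[1],d[0])))
plan([.5886,.0103,.12],np.radians(-14.6))
```

```text
[345.5 185.1] 167 [0.622  0.0396 0.062 ]
[343.5 284.1] 148 [ 0.6027 -0.0354  0.062 ]
[275.7 185.3] 165 [0.5735 0.0523 0.062 ]
[279.5 284.5] 324 [ 0.554  -0.0228  0.062 ]
lock [0.60666624 0.07486404 0.075     ] marks [0.61021427 0.08940618 0.075     ] [0.60232205 0.05859367 0.075     ]
['258:76', '259:78', '260:75', '261:76', '262:78', '263:75', '264:75', '265:90', '266:125', '267:158', '268:158', '269:157', '270:157', '271:158', '272:157', '273:158', '350:166', '351:166', '352:166', '353:164', '354:168', '355:159', '356:144', '357:136', '358:137', '359:137', '360:139', '361:136', '362:140', '363:138']
['258:75', '259:75', '260:77', '261:73', '262:76', '263:76', '264:63', '265:63', '266:109', '267:161', '268:160', '269:160', '270:161', '271:162', '272:160', '273:161', '350:170', '351:167', '352:169', '353:166', '354:166', '355:153', '356:138', '357:133', '358:135', '359:135', '360:136', '361:136', '362:136', '363:136']
['105:139', '106:137', '107:140', '108:137', '109:138', '110:140', '111:138', '112:162', '113:177', '114:177', '115:180', '116:178', '117:179', '118:176', '119:167', '164:159', '165:164', '166:167', '167:169', '168:167', '169:160', '170:131', '171:130', '172:161', '173:161', '174:160', '175:163']
[0.58806288 0.00842655 0.062     ]
75.56432071882993
turn [-0.23 -0.05 -0.1 ] shift after [ 0.051  -0.0037 -0.0045] shift before [ 0.051  -0.0038 -0.0044]
```

Emit:
{"fn": "carry_out", "kwargs": {"motion": [-0.1, 0, -0.1, 0.002, -0.003, -0.003, 1, 0, 0, 0, 0.008, -0.001, -0.001, 1, 0, 0, 0, 0.01, 0, 0, 1, 0, 0, 0, 0.005, 0, 0, 1, 0, 0, 0, 0, 0, 0, 1]}}

```text
time_s: 9.25
eef_pos: [0.5871, 0.0085, 0.1434]
eef_rot: [-0.431, -0.56, -0.431, 0.561]
wrist_force: [0.3, -0.5, -2.2]
opening: 0.111
```

Run:
```python
from h import *
st(); plan([.5884,.0096,.067],np.radians(-14.5))
```

```text
t 9.25 tcp [0.5871 0.0085 0.1434] x [-0.001  0.001 -1.   ] y [ 0.966 -0.257 -0.001] z [-0.257 -0.966 -0.   ] F [ 0.28 -0.49 -2.17] M [ 0.04 -0.05  0.03] op 0.111 q [-0.19  0.3   1.65  0.    1.19  0.07]
turn [-0.38 -0.02  0.05] shift after [ 0.0764  0.001  -0.0014] shift before [ 0.0764  0.0011 -0.0014]
```

Emit:
{"fn": "carry_out", "kwargs": {"motion": [-0.4, 0, 0, 0.006, 0.001, -0.001, 1, 0, 0, 0, 0.008, 0, 0, 1, 0, 0, 0, 0.006, 0, 0, 1, 0, 0, 0, 0.004, 0, 0, 1, 0, 0, 0, 0.004, 0, 0, 1, 0, 0, 0, 0.004, 0, 0, 1]}}

```text
time_s: 9.85
eef_pos: [0.5887, 0.0091, 0.1087]
eef_rot: [-0.433, -0.559, -0.433, 0.559]
wrist_force: [0.1, -0.3, -1.5]
opening: 0.116
```

Run:
```python
from h import *
st(); plan([.5884,.0096,.067],np.radians(-14.5))
```

```text
t 9.85 tcp [0.5887 0.0091 0.1087] x [-0.     0.001 -1.   ] y [ 0.968 -0.25  -0.001] z [-0.25  -0.968 -0.   ] F [ 0.14 -0.3  -1.46] M [ 0.04 -0.01 -0.  ] op 0.116 q [-0.19  0.35  1.67  0.    1.13  0.07]
turn [ 0.05 -0.02  0.03] shift after [ 0.0417 -0.0004 -0.0004] shift before [ 0.0417 -0.0004 -0.0004]
```

Emit:
{"fn": "carry_out", "kwargs": {"motion": [0, 0, 0, 0.005, 0, 0, 1, 0, 0, 0, 0.006, 0, 0, 1, 0, 0, 0, 0.006, 0, 0, 1, 0, 0, 0, 0.005, 0, 0, 1, 0, 0, 0, 0.004, 0, 0, 1, 0, 0, 0, 0.003, 0, 0, 1]}}

```text
time_s: 10.45
eef_pos: [0.5888, 0.0091, 0.0771]
eef_rot: [0.433, 0.559, 0.433, -0.559]
wrist_force: [0.0, -0.0, -1.9]
opening: 0.114
```

Run:
```python
from h import *
st(); plan([.5884,.0096,.067],np.radians(-14.5))
```

```text
t 10.45 tcp [0.5888 0.0091 0.0771] x [-0.     0.001 -1.   ] y [ 0.968 -0.249 -0.   ] z [-0.249 -0.968 -0.   ] F [ 0.04 -0.   -1.88] M [0.01 0.   0.  ] op 0.114 q [-0.19  0.39  1.68  0.    1.07  0.07]
turn [ 0.05 -0.02  0.02] shift after [ 0.0101 -0.0005 -0.0004] shift before [ 0.0101 -0.0005 -0.0004]
```

Emit:
{"fn": "carry_out", "kwargs": {"motion": [0, 0, 0, 0.003, 0, 0, 1, 0, 0, 0, 0.003, 0, 0, 1, 0, 0, 0, 0.002, 0, 0, 1, 0, 0, 0, 0.001, 0, 0, 1, 0, 0, 0, 0.001, 0, 0, 1]}}

```text
time_s: 10.95
eef_pos: [0.5895, 0.0088, 0.0687]
eef_rot: [0.433, 0.559, 0.433, -0.559]
wrist_force: [-3.3, 1.3, 4.6]
opening: 0.116
```

Run:
```python
from h import *
st()
```

```text
t 10.95 tcp [0.5895 0.0088 0.0687] x [ 0.  0. -1.] y [ 0.968 -0.249  0.   ] z [-0.249 -0.968 -0.   ] F [-3.33  1.35  4.59] M [0.15 0.65 0.03] op 0.116 q [-0.19  0.4   1.68  0.    1.05  0.07]
```

Emit:
{"fn": "carry_out", "kwargs": {"motion": [0, 0, 0, 0.002, 0, 0, 1, 0, 0, 0, 0, 0, 0, 0.6, 0, 0, 0, 0, 0, 0, 0.3, 0, 0, 0, 0, 0, 0, 0.1, 0, 0, 0, 0, 0, 0, 0.1]}}

```text
time_s: 11.45
eef_pos: [0.5914, 0.0085, 0.0703]
eef_rot: [0.434, 0.56, 0.432, -0.558]
wrist_force: [0.8, -0.1, -0.3]
opening: 0.445
```

Run:
```python
from h import *
st()
```

```text
t 11.45 tcp [0.5914 0.0085 0.0703] x [ 0.004 -0.001 -1.   ] y [ 0.968 -0.249  0.005] z [-0.249 -0.968 -0.   ] F [ 0.77 -0.06 -0.27] M [-0.02  0.02  0.01] op 0.445 q [-0.19  0.4   1.68 -0.    1.05  0.07]
```

Emit:
{"fn": "carry_out", "kwargs": {"motion": [0, 0, 0, -0.008, 0, 0, 0.1, 0, 0, 0, -0.012, 0, 0, 0.1, 0, 0, 0, -0.012, -0.002, 0, 0.1, 0, 0, 0, -0.005, 0, 0, 1, 0, 0, 0, 0, 0, 0, 1, 0, 0, 0, 0, 0, 0, 1, 0, 0, 0, 0, 0, 0, 1]}}

```text
time_s: 12.15
eef_pos: [0.5898, 0.0089, 0.1118]
eef_rot: [0.435, 0.56, 0.431, -0.557]
wrist_force: [0.1, -0.4, -0.2]
opening: -0.001
```

Run:
```python
from h import *
st()
```

```text
t 12.15 tcp [0.5898 0.0089 0.1118] x [ 0.007 -0.001 -1.   ] y [ 0.968 -0.249  0.007] z [-0.249 -0.968 -0.   ] F [ 0.11 -0.39 -0.18] M [-0.02  0.05 -0.01] op -0.001 q [-0.19  0.34  1.67 -0.    1.13  0.07]
```

Emit:
{"fn": "carry_out", "kwargs": {"motion": [0, 0, -0.2, 0.006, 0, 0, 1, 0, 0, -0.2, 0.006, 0, 0, 1, 0, 0, 0, 0.003, 0, 0, 1, 0, 0, 0, 0.003, 0, 0, 1, 0, 0, 0, 0.002, 0, 0, 1]}}

```text
time_s: 12.65
eef_pos: [0.5899, 0.0089, 0.0919]
eef_rot: [-0.433, -0.558, -0.434, 0.559]
wrist_force: [-13.5, 1.7, 31.6]
opening: 0.004
```

Run:
```python
from h import *
st()
```

```text
t 12.65 tcp [0.5899 0.0089 0.0919] x [-0.002  0.001 -1.   ] y [ 0.969 -0.249 -0.002] z [-0.249 -0.969 -0.   ] F [-13.53   1.72  31.64] M [0.29 2.32 0.04] op 0.004 q [-0.19  0.37  1.67  0.    1.1   0.07]
```

Emit:
{"fn": "carry_out", "kwargs": {"motion": [0, 0, 0, -0.01, 0, 0, 0.2, 0, 0, 0, -0.03, 0, 0, 0.2, 0, 0, 0, -0.03, 0, 0, 0.2, 0, 0, 0, -0.01, 0, 0, 0.2]}}

```text
time_s: 13.05
eef_pos: [0.5884, 0.0091, 0.1717]
eef_rot: [-0.431, -0.557, -0.436, 0.561]
wrist_force: [0.8, -0.3, -0.0]
opening: 0.402
```

```bash
sed -i 's/round(-np.degrees(k\*da),1)/float(round(-np.degrees(k*da),1))/; s/round(-v\[2\],3)/float(round(-v[2],3))/; s/round(v\[0\]\*np.cos(a)+v\[1\]\*np.sin(a),3),round(v\[0\]\*np.sin(a)-v\[1\]\*np.cos(a),3)/float(round(v[0]*np.cos(a)+v[1]*np.sin(a),3)),float(round(v[0]*np.sin(a)-v[1]*np.cos(a),3))/' h.py
python3 - <<'E'
from h import *
st(); path([.476,.226,.19],np.radians(-71.2),[.8,1,1,1,1,1,1,1,.6,.3],.2)
E
```

```text
t 13.05 tcp [0.5884 0.0091 0.1717] x [-0.008  0.002 -1.   ] y [ 0.969 -0.249 -0.008] z [-0.249 -0.969  0.   ] F [ 0.76 -0.27 -0.03] M [-0.05 -0.05 -0.03] op 0.402 q [-0.19  0.27  1.62  0.    1.26  0.07]
[5.2, 0, 0, -0.002, -0.015, -0.017, 0.2],[6.5, 0, 0, -0.002, -0.021, -0.019, 0.2],[6.5, 0, 0, -0.002, -0.023, -0.017, 0.2],[6.5, 0, 0, -0.002, -0.024, -0.014, 0.2],[6.5, 0, 0, -0.002, -0.026, -0.011, 0.2],[6.5, 0, 0, -0.002, -0.027, -0.008, 0.2],[6.5, 0, 0, -0.002, -0.028, -0.005, 0.2],[6.5, 0, 0, -0.002, -0.028, -0.002, 0.2],[3.9, 0, 0, -0.001, -0.017, 0.001, 0.2],[2.0, 0, 0, -0.001, -0.008, 0.001, 0.2],
```

Emit:
{"fn": "carry_out", "kwargs": {"motion": [5.2, 0, 0, -0.002, -0.015, -0.017, 0.2, 6.5, 0, 0, -0.002, -0.021, -0.019, 0.2, 6.5, 0, 0, -0.002, -0.023, -0.017, 0.2, 6.5, 0, 0, -0.002, -0.024, -0.014, 0.2, 6.5, 0, 0, -0.002, -0.026, -0.011, 0.2, 6.5, 0, 0, -0.002, -0.027, -0.008, 0.2, 6.5, 0, 0, -0.002, -0.028, -0.005, 0.2, 6.5, 0, 0, -0.002, -0.026, -0.002, 0.2, 3.9, 0, 0, -0.001, -0.012, 0.001, 0.2, 2, 0, 0, 0, -0.005, 0.001, 0.2]}}

```text
time_s: 14.05
eef_pos: [0.4768, 0.2249, 0.1838]
eef_rot: [-0.1, -0.696, -0.102, 0.704]
wrist_force: [0.7, -0.5, -0.2]
opening: 0.401
```

Emit:
{"fn": "carry_out", "kwargs": {"motion": [0, 0, 0, 0, 0, 0, 0.2, 0, 0, 0, 0, 0, 0, 0.2]}}

```text
time_s: 14.25
eef_pos: [0.4756, 0.2256, 0.1822]
eef_rot: [-0.101, -0.695, -0.103, 0.704]
wrist_force: [0.0, -0.6, 0.3]
opening: 0.402
```

Run:
```python
from h import *
st(); P,im=snap("wrist","w5.png"); np.save("w5.npy",P)
lm("wrist",P,["key","spare_key","holder"]); lm("wrist",P,["key"],"boxes_of")
plan([.476,.226,.15],np.radians(-71.2))
```

```text
t 14.25 tcp [0.4756 0.2256 0.1822] x [-0.013 -0.    -1.   ] y [ 0.285 -0.959 -0.004] z [-0.958 -0.285  0.013] F [ 0.01 -0.61  0.32] M [0.   0.01 0.01] op 0.402 q [0.22 0.13 1.77 0.   1.26 1.5 ]
wrist key lan 0.95 [0.4707 0.2269 0.0047] [314. 220.]
wrist key lan 0.7 [5.933e-01 2.035e-01 5.000e-04] [381.  94.]
wrist spare_key lan 0.63 [0.4522 0.2917 0.006 ] [242. 220.]
wrist holder lan 0.79 [ 0.4655  0.2586 -0.002 ] [281. 214.]
wrist key box 0.82 [0.5897 0.208  0.0854] [395.  86.]
wrist key box 0.58 [0.4766 0.2286 0.0896] [313. 242.]
wrist key box 0.43 [0.5899 0.0757 0.0408] [540. 145.]
turn [-2.34  0.68  0.23] shift after [ 0.0328 -0.0008 -0.0001] shift before [ 0.0328 -0.0007 -0.0005]
```

View pics/w5.png

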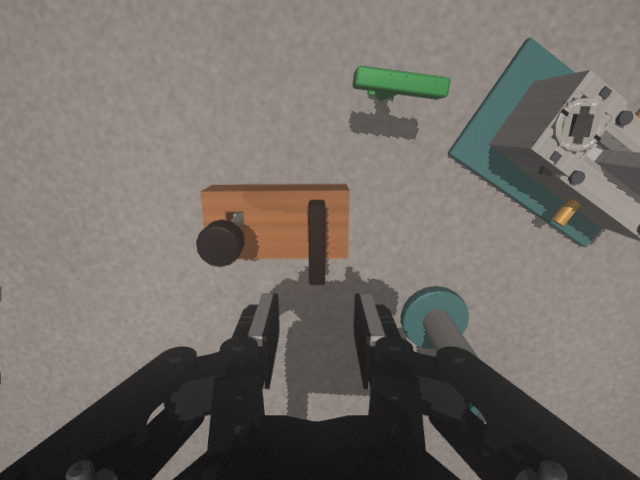

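Run:
```python
from h import *
P=np.load("w5.npy");im=cv2.imread("pics/w5.png");b=(im.max(2)<60).astype(np.uint8);b[:190]=0;b[290:]=0;b[:,:290]=0;b[:,345:]=0
n,l,s,c=cv2.connectedComponentsWithStats(b);k=1+np.argmax(s[1:,4]);print(s[k],c[k])
for r in(205,225,245,265,278):
    xs=np.where(l[r]==k)[0];print(r,xs[0],xs[-1])
t=cv2.imread("pics/top.png");b=(t.max(2)<70).astype(np.uint8);m=np.zeros_like(b);m[238:282,168:190]=1
n,l2,s2,c2=cv2.connectedComponentsWithStats(b*m);k2=1+np.argmax(s2[1:,4]);print(s2[k2],c2[k2])
ys,xs=np.where(l2==k2);print(cv2.fitLine(np.c_[xs,ys].astype(np.float32),2,0,.01,.01).ravel())
print(tri(ray("wrist",c[k],P),ray("top",c2[k2])))
for z in(.082,.092):print(atz("wrist",c[k],z,P),atz("top",c2[k2],z))
ys,xs=np.where(l==k);vx,vy,x0,y0=cv2.fitLine(np.c_[xs,ys].astype(np.float32),2,0,.01,.01).ravel();vx,vy=(vx,vy) if vy<0 else(-vx,-vy)
a,bb=atz("wrist",(x0+30*vx,y0+30*vy),.09,P),atz("wrist",(x0-30*vx,y0-30*vy),.09,P);d=a-bb;print("handle angle",np.degrees(np.arctan2(d[1],d[0])))
print("ends",atz("wrist",(317,199.5),.092,P),atz("wrist",(317,284.5),.092,P))
```

```text
[309 201  16  84 982] [316.83604888 249.91446029]
205 309 324
225 309 324
245 309 324
265 310 324
278 309 324
[173 242  17  34 348] [181.45114943 258.75574713]
[  0.29474026   0.95557743 181.45116    258.75574   ]
(array([0.47411045, 0.22318267, 0.09135074]), np.float64(0.003987819230492343))
[0.46939236 0.22356857 0.082     ] [0.47605737 0.22469707 0.082     ]
[0.47279057 0.22456615 0.092     ] [0.47547446 0.22151145 0.092     ]
handle angle 15.827122965211643
ends [0.50719006 0.23474268 0.092     ] [0.44726406 0.21680445 0.092     ]
```

Emit:
{"fn": "carry_out", "kwargs": {"motion": [0, 0.4, 0.1, 0.01, 0, -0.001, 0.2, 0, 0.3, 0.1, 0.02, 0, -0.001, 0.2, 0, 0, 0, 0.02, 0, 0, 0.2, 0, 0, 0, 0.02, 0, 0, 0.2, 0, 0, 0, 0.01, 0, 0, 0.2, 0, 0, 0, 0.004, 0, 0, 0.2, 0, 0, 0, 0, 0, 0, 0.2]}}

```text
time_s: 15.2
eef_pos: [0.4793, 0.2243, 0.094]
eef_rot: [0.101, 0.701, 0.101, -0.699]
wrist_force: [-0.4, 0.2, -0.1]
opening: 0.402
```

Run:
```python
from h import *
st(); plan([.4772,.2256,.064],np.radians(-73.4))
```

```text
t 15.2 tcp [0.4793 0.2243 0.094 ] x [ 0.004  0.001 -1.   ] y [ 0.282 -0.96   0.   ] z [-0.96  -0.282 -0.004] F [-0.39  0.22 -0.09] M [ 0.02 -0.   -0.  ] op 0.402 q [ 0.21  0.25  1.83 -0.    1.06  1.5 ]
turn [-0.24 -0.21 -0.03] shift after [ 0.03   -0.0018  0.0017] shift before [ 0.03   -0.0018  0.0018]
```

Emit:
{"fn": "carry_out", "kwargs": {"motion": [-0.2, -0.2, 0, 0.008, -0.002, 0.002, 0.2, 0, 0, 0, 0.01, 0, 0, 0.2, 0, 0, 0, 0.006, 0, 0, 0.2, 0, 0, 0, 0.003, 0, 0, 0.2, 0, 0, 0, 0, 0, 0, 1, 0, 0, 0, 0, 0, 0, 1, 0, 0, 0, 0, 0, 0, 1, 0, 0, 0, 0, 0, 0, 1, 0, 0, 0, 0, 0, 0, 1]}}

```text
time_s: 16.1
eef_pos: [0.4787, 0.2263, 0.0672]
eef_rot: [0.102, 0.701, 0.102, -0.698]
wrist_force: [-0.0, -0.1, -1.3]
opening: 0.119
```

Run:
```python
from h import *
st(); plan([.4772,.2256,.064],np.radians(-73.4))
```

```text
t 16.1 tcp [0.4787 0.2263 0.0672] x [ 0.005  0.001 -1.   ] y [ 0.286 -0.958  0.001] z [-0.958 -0.286 -0.005] F [-0.04 -0.13 -1.31] M [-0.    0.02 -0.06] op 0.119 q [ 0.22  0.29  1.84 -0.    1.    1.5 ]
turn [-0.01 -0.27 -0.05] shift after [0.0032 0.0003 0.0017] shift before [0.0032 0.0003 0.0017]
```

Emit:
{"fn": "carry_out", "kwargs": {"motion": [0, 0, 0, -0.008, 0, 0, 1, 0, 0, 0, -0.012, 0, 0, 1, 0, 0, 0, -0.02, 0, 0, 1, 0, 0, 0, -0.02, 0, 0, 1, 0, 0, 0, -0.02, 0, 0, 1, 0, 0, 0, -0.01, 0, 0, 1, 0, 0, 0, 0, 0, 0, 1]}}

```text
time_s: 16.8
eef_pos: [0.4793, 0.2265, 0.1657]
eef_rot: [0.102, 0.703, 0.102, -0.697]
wrist_force: [-0.2, -0.2, -1.4]
opening: 0.127
```

Run:
```python
from h import *
st(); path([.545,.055,.185],np.radians(-74.5),[.6,1,1,1,1,1,.6,.3],1); plan([.6063,.0745,.185],np.radians(-74.5))
```

```text
t 16.8 tcp [0.4793 0.2265 0.1657] x [ 0.009  0.001 -1.   ] y [ 0.285 -0.958  0.001] z [-0.958 -0.285 -0.009] F [-0.21 -0.24 -1.38] M [ 0.01  0.   -0.01] op 0.127 q [ 0.22  0.14  1.79 -0.    1.2   1.5 ]
[0.1, 0, 0, -0.002, 0.017, -0.001, 1],[0.2, 0, 0, -0.003, 0.028, -0.002, 1],[0.2, 0, 0, -0.003, 0.028, -0.002, 1],[0.2, 0, 0, -0.003, 0.028, -0.002, 1],[0.2, 0, 0, -0.003, 0.028, -0.002, 1],[0.2, 0, 0, -0.003, 0.028, -0.003, 1],[0.1, 0, 0, -0.002, 0.017, -0.002, 1],[0.0, 0, 0, -0.001, 0.008, -0.001, 1],
turn [ 1.08 -0.51 -0.06] shift after [-0.0193  0.1804 -0.0818] shift before [-0.0184  0.1819 -0.0785]
```

Emit:
{"fn": "carry_out", "kwargs": {"motion": [0.3, 0, 0, -0.002, 0.015, -0.003, 1, 0.3, -0.3, 0, -0.002, 0.025, -0.005, 1, 0.3, -0.2, 0, -0.002, 0.028, -0.006, 1, 0.2, 0, 0, -0.001, 0.028, -0.006, 1, 0, 0, 0, -0.001, 0.028, -0.006, 1, 0, 0, 0, 0, 0.025, -0.006, 1, 0, 0, 0, 0, 0.015, -0.003, 1, 0, 0, 0, 0, 0.006, -0.001, 1, 0, 0, 0, 0, 0, 0, 1, 0, 0, 0, 0, 0, 0, 1]}}

```text
time_s: 17.8
eef_pos: [0.5598, 0.0617, 0.1668]
eef_rot: [-0.095, -0.697, -0.095, 0.705]
wrist_force: [-0.1, -0.5, -1.4]
opening: 0.128
```

Run:
```python
from h import *
st(); P,im=snap("wrist","w6.png"); np.save("w6.npy",P)
lm("wrist",P,["lock_face","lock_mark","plug_top","key","slot_floor"])
cv2.imwrite("pics/c6.png",cv2.resize(im[60:360,160:560],None,fx=2,fy=2,interpolation=cv2.INTER_CUBIC))
```

```text
t 17.8 tcp [0.5598 0.0617 0.1668] x [-0.012 -0.002 -1.   ] y [ 0.265 -0.964 -0.002] z [-0.964 -0.265  0.012] F [-0.11 -0.48 -1.45] M [-0.04 -0.01 -0.04] op 0.128 q [-0.1   0.23  1.69 -0.    1.24  1.2 ]
wrist lock_face lan 0.61 [0.6066 0.0764 0.074 ] [314. 175.]
wrist lock_face lan 0.3 [ 4.644e-01  2.578e-01 -2.000e-04] [ 93. 259.]
wrist lock_mark lan 0.55 [0.6079 0.0859 0.0736] [300. 169.]
wrist plug_top lan 0.59 [0.6073 0.073  0.0472] [319. 170.]
wrist plug_top lan 0.43 [ 0.407   0.0833 -0.0026] [258. 350.]
wrist key lan 0.87 [ 0.5925  0.2056 -0.0012] [165. 139.]
wrist key lan 0.58 [0.5539 0.0645 0.1033] [310. 267.]
```

View pics/c6.png

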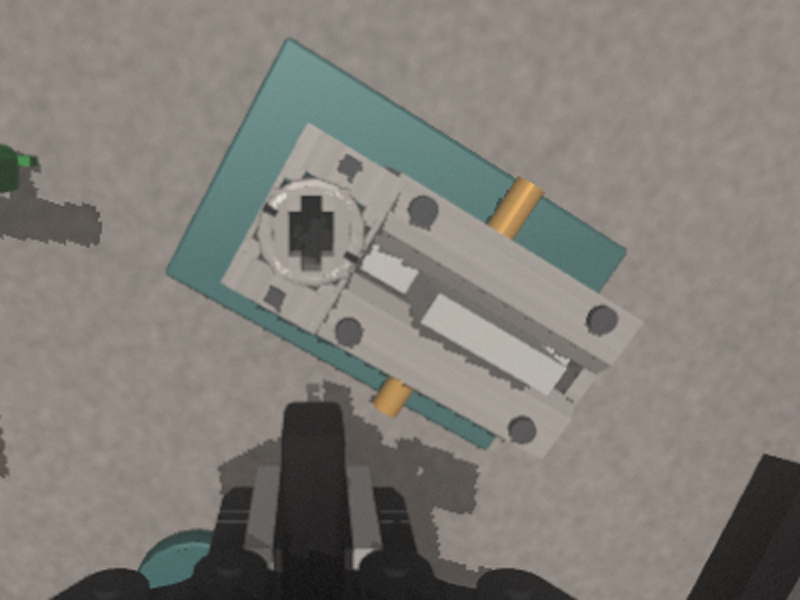

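Run:
```python
from h import *
P=np.load("w6.npy");im=cv2.imread("pics/w6.png");g=im.max(2).astype(int)
# keyway blob
b=(g<85).astype(np.uint8);m=np.zeros_like(b);m[150:205,300:332]=1
n,l,s,c=cv2.connectedComponentsWithStats(b*m);k=1+np.argmax(s[1:,4]);print(s[k],c[k])
for r in range(154,202,3):
    xs=np.where(l[r]==k)[0];print(r,(xs[0],xs[-1]) if len(xs) else None,end=" ")
print()
print("col316",[f"{r}:{g[r,316]}" for r in range(150,205,2)])
print("kw",atz("wrist",c[k],.075,P))
for r in(264,268,272,280):print(r,[f"{u}:{g[r,u]}" for u in range(296,340,2)])
print("col317",[f"{r}:{g[r,317]}" for r in range(254,300,2)])
T=tool()
# ray in tool frame crossing tool x=-.0048
o,d=ray("wrist",(317.5,261),P);o,d=T[:3,:3].T@(o-T[:3,3]),T[:3,:3].T@d
for x in(-.0048,-.0248):print("handle front in tool",o+d*(x-o[0])/d[0])
```

```text
[305 158  21  34 535] [315.02990654 174.55327103]
154 None 157 None 160 (np.int64(311), np.int64(319)) 163 (np.int64(311), np.int64(319)) 166 (np.int64(305), np.int64(325)) 169 (np.int64(305), np.int64(325)) 172 (np.int64(305), np.int64(325)) 175 (np.int64(305), np.int64(325)) 178 (np.int64(305), np.int64(325)) 181 (np.int64(305), np.int64(325)) 184 (np.int64(305), np.int64(325)) 187 (np.int64(311), np.int64(320)) 190 (np.int64(311), np.int64(319)) 193 None 196 None 199 None 
col316 ['150:187', '152:196', '154:168', '156:168', '158:53', '160:54', '162:53', '164:54', '166:55', '168:53', '170:63', '172:63', '174:62', '176:63', '178:62', '180:60', '182:63', '184:60', '186:61', '188:65', '190:85', '192:100', '194:107', '196:157', '198:171', '200:166', '202:135', '204:108']
kw [0.60711223 0.07568652 0.075     ]
264 ['296:151', '298:146', '300:145', '302:104', '304:47', '306:45', '308:46', '310:46', '312:46', '314:47', '316:47', '318:45', '320:43', '322:48', '324:46', '326:44', '328:44', '330:70', '332:88', '334:89', '336:105', '338:148']
268 ['296:146', '298:147', '300:147', '302:56', '30
[... 289 characters left out ...]
:43', '318:44', '320:43', '322:45', '324:41', '326:41', '328:44', '330:45', '332:81', '334:88', '336:90', '338:88']
280 ['296:103', '298:106', '300:74', '302:50', '304:45', '306:46', '308:47', '310:47', '312:46', '314:47', '316:46', '318:48', '320:47', '322:46', '324:47', '326:49', '328:46', '330:46', '332:65', '334:90', '336:89', '338:89']
col317 ['254:102', '256:133', '258:97', '260:83', '262:46', '264:44', '266:45', '268:44', '270:47', '272:46', '274:44', '276:46', '278:50', '280:48', '282:52', '284:49', '286:44', '288:50', '290:46', '292:47', '294:46', '296:43', '298:44']
handle front in tool [-0.0048      0.00076866 -0.02530826]
handle front in tool [-0.0248      0.00069994 -0.03284684]
```

Run:
```python
from h import *
P=np.load("w6.npy")
for uv in [(315.2,176),(315.2,177),(315.2,174.8)]:print(atz("wrist",uv,.075,P))
plan([.6097,.0760,.148],np.radians(-74.5))
```

```text
[0.60622677 0.07532609 0.075     ]
[0.60559272 0.07515152 0.075     ]
[0.60698622 0.0755352  0.075     ]
turn [-0.06  0.61  0.05] shift after [ 0.0194 -0.0002 -0.0514] shift before [ 0.0189 -0.0003 -0.0516]
```

Emit:
{"fn": "carry_out", "kwargs": {"motion": [0, 0.3, 0, 0, 0, -0.01, 1, 0, 0.3, 0, 0, 0, -0.015, 1, 0, 0, 0, 0.004, 0, -0.014, 1, 0, 0, 0, 0.006, 0, -0.008, 1, 0, 0, 0, 0.004, 0, -0.004, 1, 0, 0, 0, 0.002, 0, -0.001, 1, 0, 0, 0, 0, 0, 0, 1]}}

```text
time_s: 18.8
eef_pos: [0.6138, 0.0788, 0.1505]
eef_rot: [0.095, 0.701, 0.096, -0.7]
wrist_force: [-0.3, 0.7, -0.5]
opening: 0.125
```

Run:
```python
from h import *
st(); plan([.6097,.0760,.141],np.radians(-74.5))
P,im=snap("scene","s2.png");lm("scene",P,["lock_face","lock_mark","key","plug_top"])
print("lock proj",proj("scene",[.6062,.0752,.075]))
cv2.imwrite("pics/c7.png",cv2.resize(im[230:330,280:400],None,fx=6,fy=6,interpolation=cv2.INTER_CUBIC))
```

```text
t 18.8 tcp [0.6138 0.0788 0.1505] x [ 0.002  0.001 -1.   ] y [ 0.269 -0.963 -0.001] z [-0.963 -0.269 -0.002] F [-0.26  0.67 -0.53] M [ 0.   -0.04 -0.03] op 0.125 q [-0.06  0.35  1.56  0.    1.22  1.23]
turn [ 0.08 -0.13  0.04] shift after [0.0095 0.0016 0.0047] shift before [0.0095 0.0016 0.0047]
scene lock_face lan 0.73 [0.6061 0.0724 0.0778] [328. 303.]
scene lock_mark lan 0.7 [0.6047 0.0889 0.076 ] [337. 307.]
scene lock_mark lan 0.64 [0.4538 0.2938 0.006 ] [485. 325.]
scene key lan 0.71 [0.6063 0.0766 0.0863] [330. 299.]
scene key lan 0.69 [0.5928 0.2041 0.0028] [406. 362.]
scene key lan 0.56 [ 0.4979 -0.2592  0.0017] [207. 250.]
scene plug_top lan 0.74 [0.6094 0.0786 0.0497] [330. 319.]
scene plug_top lan 0.55 [0.607  0.089  0.0755] [337. 308.]
lock proj (np.float64(329.09135256643873), np.float64(304.7701608232703))
```

View pics/c7.png

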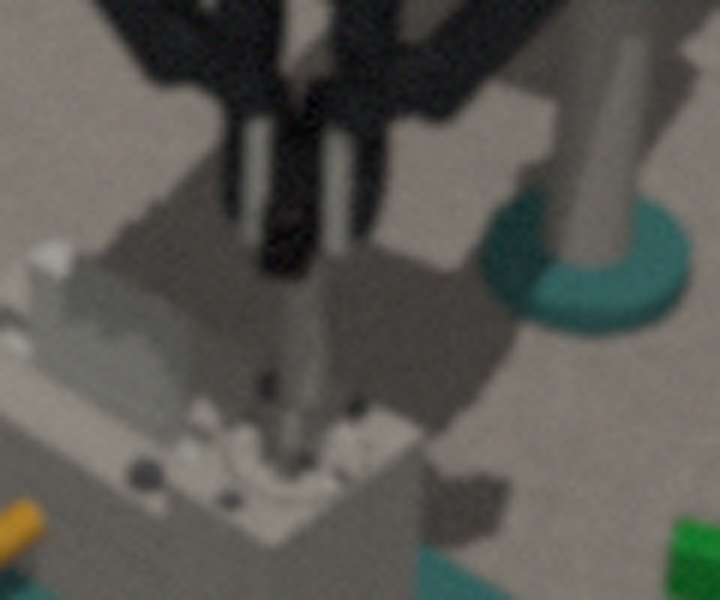

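Run:
```python
from h import *
T=tool()
for oz in(.001,.0035,.006):
    X=T[:3,3]+T[:3,:3]@np.array([.0612,0,oz]);print(oz,X.round(4),np.round(proj("scene",X),1),"shank",np.round(proj("scene",T[:3,3]+T[:3,:3]@np.array([.03,0,oz])),1))
im=cv2.imread("pics/s2.png").max(2)
for r in range(276,310,2):print(r,[int(v) for v in im[r,318:342]])
```

```text
0.001 [0.6134 0.0784 0.0904] [329.1 300.5] shank [329.6 284.3]
0.0035 [0.611  0.0778 0.0904] [329.4 299.4] shank [329.9 283.3]
0.006 [0.6086 0.0771 0.0904] [329.7 298.4] shank [330.2 282.3]
276 [67, 69, 70, 67, 60, 55, 52, 48, 47, 43, 45, 44, 54, 69, 79, 75, 71, 67, 67, 68, 69, 66, 66, 65]
278 [65, 69, 68, 68, 66, 67, 68, 69, 68, 72, 78, 76, 80, 84, 79, 74, 72, 64, 64, 65, 65, 67, 68, 67]
280 [66, 68, 67, 64, 68, 66, 69, 65, 72, 70, 79, 84, 83, 82, 81, 76, 68, 63, 64, 67, 63, 67, 67, 64]
282 [66, 67, 64, 68, 66, 68, 66, 68, 69, 76, 79, 80, 84, 84, 83, 74, 68, 64, 66, 69, 66, 68, 67, 70]
284 [66, 65, 68, 70, 69, 70, 68, 71, 71, 78, 80, 82, 84, 89, 87, 83, 72, 64, 67, 69, 68, 63, 68, 67]
286 [73, 67, 69, 72, 70, 68, 68, 72, 74, 75, 79, 81, 84, 83, 89, 83, 75, 69, 65, 66, 66, 67, 63, 66]
288 [73, 76, 73, 72, 72, 71, 70, 68, 73, 77, 79, 87, 86, 84, 85, 87, 77, 70, 67, 66, 70, 64, 65, 68]
290 [76, 78, 74, 70, 72, 70, 65, 66, 70, 78, 81, 81, 84, 90, 93, 85, 78, 70, 64, 64, 70, 69, 67, 64]
292 [71, 77, 77, 74, 68, 58, 48, 51, 62, 77, 83, 82, 90, 94, 92, 85, 77, 69, 66, 67, 67, 65, 64, 64]
2
[... 175 characters left out ...]
, 78, 68, 61, 55, 54, 65]
298 [83, 78, 75, 69, 68, 72, 75, 74, 79, 80, 90, 89, 84, 80, 79, 77, 75, 76, 70, 70, 48, 51, 60, 91]
300 [85, 92, 94, 87, 78, 71, 72, 75, 81, 96, 104, 101, 87, 80, 79, 79, 83, 91, 102, 112, 101, 107, 118, 126]
302 [122, 130, 139, 134, 117, 93, 77, 78, 85, 99, 102, 97, 87, 79, 86, 92, 107, 124, 137, 144, 143, 137, 136, 136]
304 [131, 136, 136, 133, 122, 99, 81, 76, 82, 89, 91, 89, 82, 86, 88, 103, 117, 128, 135, 139, 140, 136, 128, 122]
306 [127, 137, 140, 140, 129, 108, 91, 83, 79, 80, 73, 68, 61, 63, 82, 105, 124, 133, 131, 133, 134, 137, 130, 129]
308 [123, 130, 140, 142, 138, 138, 129, 116, 96, 85, 77, 74, 88, 97, 108, 121, 128, 118, 104, 112, 125, 128, 120, 114]
```

Emit:
{"fn": "carry_out", "kwargs": {"motion": [0.1, -0.1, 0, 0.003, 0.002, 0.004, 1, 0, 0, 0, 0.004, 0, 0.001, 1, 0, 0, 0, 0.002, 0, 0, 1, 0, 0, 0, 0, 0, 0, 1]}}

```text
time_s: 19.45
eef_pos: [0.6093, 0.0747, 0.1424]
eef_rot: [0.095, 0.702, 0.095, -0.7]
wrist_force: [0.1, 0.5, -1.3]
opening: 0.126
```

Run:
```python
from h import *
st(); plan([.6086,.0759,.136],np.radians(-74.5))
```

```text
t 19.45 tcp [0.6093 0.0747 0.1424] x [ 0.003  0.001 -1.   ] y [ 0.266 -0.964  0.   ] z [-0.964 -0.266 -0.003] F [ 0.1   0.47 -1.3 ] M [-0.    0.03 -0.02] op 0.126 q [-0.07  0.35  1.58  0.    1.2   1.23]
turn [-0.07 -0.16 -0.01] shift after [ 0.0064 -0.0013  0.0003] shift before [ 0.0064 -0.0013  0.0004]
```

Emit:
{"fn": "carry_out", "kwargs": {"motion": [0, -0.2, 0, 0.002, -0.001, 0, 1, 0, 0, 0, 0.002, 0, 0, 1, 0, 0, 0, 0.002, 0, 0, 1, 0, 0, 0, 0.002, 0, 0, 1, 0, 0, 0, 0.001, 0, 0, 1]}}

```text
time_s: 19.95
eef_pos: [0.6091, 0.0759, 0.1327]
eef_rot: [-0.095, -0.7, -0.095, 0.701]
wrist_force: [-0.5, -0.1, -0.8]
opening: 0.127
```

Run:
```python
from h import *
st(); plan([.6086,.0759,.136],np.radians(-74.5))
```

```text
t 19.95 tcp [0.6091 0.0759 0.1327] x [-0.001 -0.    -1.   ] y [ 0.266 -0.964  0.   ] z [-0.964 -0.266  0.001] F [-0.48 -0.14 -0.77] M [ 0.08 -0.02  0.05] op 0.127 q [-0.07  0.37  1.59 -0.    1.19  1.23]
turn [-0.06  0.05 -0.01] shift after [-0.0033 -0.0001  0.0005] shift before [-0.0033 -0.0001  0.0005]
```

Emit:
{"fn": "carry_out", "kwargs": {"motion": [0, 0, 0, 0.002, 0, 0, 1, 0, 0, 0, 0.002, 0, 0, 1, 0, 0, 0, 0.002, 0, 0, 1, 0, 0, 0, 0.002, 0, 0, 1, 0, 0, 0, 0.002, 0, 0, 1]}}

```text
time_s: 20.45
eef_pos: [0.6093, 0.0759, 0.122]
eef_rot: [-0.095, -0.701, -0.095, 0.701]
wrist_force: [0.4, 0.7, 0.6]
opening: 0.125
```

Run:
```python
from h import *
st()
```

```text
t 20.45 tcp [0.6093 0.0759 0.122 ] x [-0. -0. -1.] y [ 0.266 -0.964  0.   ] z [-0.964 -0.266  0.001] F [0.4  0.68 0.62] M [-0.02  0.    0.01] op 0.125 q [-0.07  0.38  1.59 -0.    1.17  1.23]
```

Emit:
{"fn": "carry_out", "kwargs": {"motion": [0, 0, 0, 0.002, 0, 0, 1, 0, 0, 0, 0.002, 0, 0, 1, 0, 0, 0, 0.002, 0, 0, 1, 0, 0, 0, 0.002, 0, 0, 1, 0, 0, 0, 0.002, 0, 0, 1, 0, 0, 0, 0.001, 0, 0, 1, 0, 0, 0, 0.001, 0, 0, 1]}}

```text
time_s: 21.15
eef_pos: [0.6091, 0.0759, 0.1086]
eef_rot: [-0.095, -0.7, -0.095, 0.701]
wrist_force: [0.4, 0.7, -2.1]
opening: 0.128
```

Run:
```python
from h import *
st()
```

```text
t 21.15 tcp [0.6091 0.0759 0.1086] x [-0.001 -0.    -1.   ] y [ 0.266 -0.964  0.   ] z [-0.964 -0.266  0.001] F [ 0.37  0.68 -2.11] M [ 0.03 -0.04 -0.04] op 0.128 q [-0.07  0.4   1.6  -0.    1.15  1.23]
```

Emit:
{"fn": "carry_out", "kwargs": {"motion": [0, 0, 0, 0.001, 0, 0, 1, 0, 0, 0, 0.001, 0, 0, 1]}}

```text
time_s: 21.35
eef_pos: [0.6092, 0.076, 0.1065]
eef_rot: [-0.095, -0.7, -0.095, 0.701]
wrist_force: [0.2, 0.6, -0.7]
opening: 0.13
```

Emit:
{"fn": "carry_out", "kwargs": {"motion": [0, 0, 0, 0.001, 0, 0, 1, 0, 0, 0, 0, 0, 0, 1]}}

```text
time_s: 21.55
eef_pos: [0.6092, 0.076, 0.1053]
eef_rot: [-0.095, -0.7, -0.095, 0.701]
wrist_force: [-0.1, 0.6, -1.9]
opening: 0.124
```

Emit:
{"fn": "carry_out", "kwargs": {"motion": [0, 0, 0, 0.001, 0, 0, 1, 0, 0, 0, 0.001, 0, 0, 1, 0, 0, 0, 0, 0, 0, 1]}}

```text
time_s: 21.85
eef_pos: [0.6092, 0.076, 0.1033]
eef_rot: [-0.095, -0.7, -0.095, 0.701]
wrist_force: [-0.2, -1.1, -1.4]
opening: 0.125
```

Run:
```python
from h import *
st();P,im=snap("scene","s3.png");P2,i2=snap("wrist","w8.png")
cv2.imwrite("pics/c8.png",np.hstack([cv2.resize(im[230:330,280:380],(400,400),interpolation=cv2.INTER_CUBIC),cv2.resize(i2[140:340,216:416],(400,400),interpolation=cv2.INTER_CUBIC)]))
```

```text
t 21.85 tcp [0.6092 0.076  0.1033] x [-0.001 -0.    -1.   ] y [ 0.266 -0.964 -0.   ] z [-0.964 -0.266  0.001] F [-0.16 -1.07 -1.43] M [ 0.03 -0.01  0.  ] op 0.125 q [-0.07  0.4   1.6  -0.    1.14  1.23]
```

View pics/c8.png

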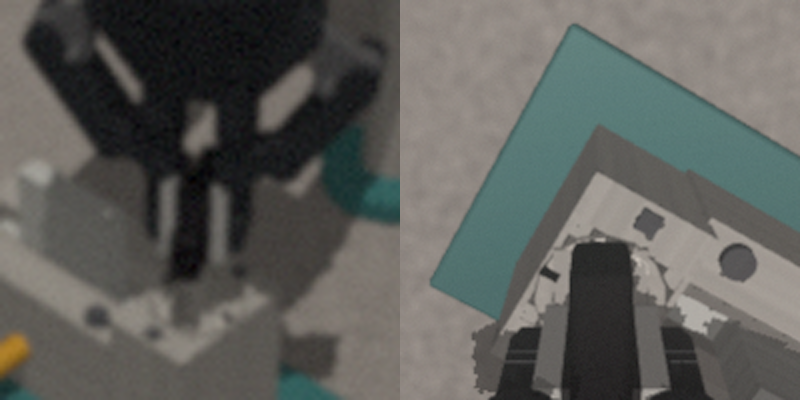

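Run:
```python
from h import *
for kz in(.040,.045,.050):
    for e in(0,.030):
        X=np.array([.6064+e*.964,.0752+e*.266,kz+.066]);print(kz,e,np.round(proj("scene",X),1))
g=cv2.imread("pics/s3.png").max(2)
for u in(325,327,329):print(u,[f"{r}:{g[r,u]}" for r in range(285,312)])
g=cv2.imread("pics/s2.png").max(2);T=.1505
for u in(327,329):print(u,[f"{r}:{g[r,u]}" for r in range(262,285)])
for kz in (.0843,.0893,.0943):
    X=np.array([.6138+.029*.964-.0025*.96,.0788+.0275*.266,kz+.066]);print(kz,np.round(proj("scene",X),1))
```

```text
0.04 0 [329.5 289.3]
0.04 0.03 [325.4 301.9]
0.045 0 [329.6 286.7]
0.045 0.03 [325.4 299.3]
0.05 0 [329.7 284.1]
0.05 0.03 [325.5 296.6]
325 ['285:33', '286:25', '287:19', '288:27', '289:29', '290:26', '291:23', '292:19', '293:11', '294:20', '295:22', '296:15', '297:19', '298:22', '299:35', '300:54', '301:72', '302:71', '303:71', '304:71', '305:73', '306:71', '307:72', '308:77', '309:75', '310:81', '311:92']
327 ['285:29', '286:20', '287:25', '288:25', '289:30', '290:30', '291:24', '292:17', '293:19', '294:24', '295:25', '296:22', '297:14', '298:24', '299:32', '300:57', '301:72', '302:79', '303:74', '304:78', '305:75', '306:80', '307:84', '308:82', '309:78', '310:80', '311:97']
329 ['285:24', '286:21', '287:24', '288:18', '289:20', '290:22', '291:19', '292:12', '293:17', '294:19', '295:23', '296:26', '297:29', '298:39', '299:51', '300:65', '301:81', '302:83', '303:84', '304:85', '305:85', '306:84', '307:85', '308:87', '309:96', '310:96', '311:108']
327 ['262:24', '263:23', '264:27', '265:35', '266:31', '267:22', '268:19', '269:8', '270:22', '271:21', '272:19', '273:24', '274:18', '275:24', '276:43', '277:64', '278:72', '279:76', '280:70', '281:74', '282:76', '283:75', '284:78']
329 ['262:26', '263:23', '264:25', '265:37', '266:31', '267:19', '268:13', '269:25', '270:20', '271:13', '272:12', '273:19', '274:21', '275:30', '276:44', '277:67', '278:76', '279:84', '280:84', '281:85', '282:80', '283:83', '284:82']
0.0843 [326.5 280.1]
0.0893 [326.6 277.3]
0.0943 [326.7 274.4]
```

Emit:
{"fn": "carry_out", "kwargs": {"motion": [0, 0, 0, 0.001, 0, 0, 1, 0, 0, 0, 0.001, 0, 0, 1, 0, 0, 0, 0, 0, 0, 1]}}

```text
time_s: 22.25
eef_pos: [0.6093, 0.076, 0.1013]
eef_rot: [-0.095, -0.701, -0.095, 0.701]
wrist_force: [-1.6, -0.8, -1.2]
opening: 0.123
```

Emit:
{"fn": "carry_out", "kwargs": {"motion": [0, 0, 0, 0.001, 0, 0, 1, 0, 0, 0, 0, 0, 0, 1]}}

```text
time_s: 22.45
eef_pos: [0.6096, 0.076, 0.1008]
eef_rot: [0.095, 0.701, 0.095, -0.701]
wrist_force: [-1.7, -0.3, 1.7]
opening: 0.133
```

Emit:
{"fn": "carry_out", "kwargs": {"motion": [0, 0, 0, 0.001, 0, 0, 1, 0, 0, 0, 0, 0, 0, 1]}}

```text
time_s: 22.65
eef_pos: [0.6097, 0.076, 0.1003]
eef_rot: [0.095, 0.701, 0.095, -0.701]
wrist_force: [-0.5, 0.4, 1.8]
opening: 0.128
```

Emit:
{"fn": "carry_out", "kwargs": {"motion": [0, 0, 0, 0.001, 0, 0, 1, 0, 0, 0, 0.001, 0, 0, 1]}}

```text
time_s: 22.85
eef_pos: [0.6097, 0.0761, 0.0986]
eef_rot: [0.095, 0.701, 0.095, -0.701]
wrist_force: [-2.0, 1.0, 2.8]
opening: 0.13
```

Emit:
{"fn": "carry_out", "kwargs": {"motion": [0, 0, 0, 0.001, 0, 0, 1, 0, 0, 0, 0, 0, 0, 1]}}

```text
time_s: 23.05
eef_pos: [0.6097, 0.0761, 0.0977]
eef_rot: [0.095, 0.701, 0.095, -0.701]
wrist_force: [-0.6, 0.5, 3.2]
opening: 0.13
```

Emit:
{"fn": "carry_out", "kwargs": {"motion": [0, 0, 0, -0.002, 0, 0, 1, -3, 0, 0, 0, 0, 0, 1, -3, 0, 0, 0, 0, 0, 1, -3, 0, 0, 0, 0, 0, 1]}}

```text
time_s: 23.45
eef_pos: [0.6096, 0.0765, 0.1]
eef_rot: [0.151, 0.691, 0.151, -0.691]
wrist_force: [-0.8, 0.9, 2.0]
opening: 0.132
```

Run:
```python
from h import *
st()
```

```text
t 23.45 tcp [0.6096 0.0765 0.1   ] x [ 0.     0.001 -1.   ] y [ 0.418 -0.908 -0.001] z [-0.908 -0.418 -0.   ] F [-0.76  0.91  2.02] M [ 0.15  0.36 -0.14] op 0.132 q [-0.07  0.41  1.6   0.    1.13  1.07]
```

Emit:
{"fn": "carry_out", "kwargs": {"motion": [-4, 0, 0, 0, -0.0003, 0, 1, -4, 0, 0, 0, -0.0003, 0, 1, -4, 0, 0, 0, -0.0003, 0, 1, -4, 0, 0, 0, -0.0003, 0, 1]}}

```text
time_s: 23.85
eef_pos: [0.609, 0.0774, 0.1002]
eef_rot: [0.249, 0.662, 0.25, -0.661]
wrist_force: [-1.8, 0.1, 1.8]
opening: 0.13
```

Run:
```python
from h import *
st()
```

```text
t 23.85 tcp [0.609  0.0774 0.1002] x [ 0.     0.001 -1.   ] y [ 0.66  -0.751 -0.   ] z [-0.751 -0.66  -0.001] F [-1.82  0.15  1.85] M [ 0.02  0.31 -0.1 ] op 0.13 q [-0.07  0.41  1.6   0.    1.13  0.78]
```

Emit:
{"fn": "carry_out", "kwargs": {"motion": [-4, 0, 0, 0, -0.0003, 0, 1, -5, 0, 0, 0, -0.0003, 0, 1, -5, 0, 0, 0, -0.0003, 0, 1, -5, 0, 0, 0, -0.0003, 0, 1, -5, 0, 0, 0, -0.0003, 0, 1]}}

```text
time_s: 24.35
eef_pos: [0.6079, 0.0783, 0.1005]
eef_rot: [0.386, 0.592, 0.387, -0.592]
wrist_force: [-0.4, 0.2, 2.1]
opening: 0.127
```

Run:
```python
from h import *
st(); plan([.6065+.0033*.25,.0752+.0033*.968,.1],np.radians(-14.5))
```

```text
t 24.35 tcp [0.6079 0.0783 0.1005] x [ 0.     0.001 -1.   ] y [ 0.915 -0.402 -0.   ] z [-0.402 -0.915 -0.001] F [-0.36  0.19  2.15] M [ 0.09  0.34 -0.07] op 0.127 q [-0.07  0.4   1.61  0.    1.13  0.35]
turn [-9.23 -0.05 -0.  ] shift after [ 0.0005 -0.0005  0.0001] shift before [ 0.0005 -0.0005  0.0002]
```

Emit:
{"fn": "carry_out", "kwargs": {"motion": [-4, 0, 0, 0, -0.0003, 0, 1, -3, 0, 0, 0, -0.0003, 0, 1, -1.5, 0, 0, 0, 0, 0, 1, 0, 0, 0, 0, 0, 0, 1]}}

```text
time_s: 24.75
eef_pos: [0.6073, 0.0785, 0.1006]
eef_rot: [0.431, 0.561, 0.432, -0.56]
wrist_force: [-1.8, -0.2, 2.1]
opening: 0.125
```

Run:
```python
from h import *
st(); plan([.6065+.0033*.25,.0752+.0033*.968,.1],np.radians(-14.5))
P,im=snap("scene","s4.png")
g=im.max(2)
for u in(326,330,334,338):print(u,[f"{r}:{g[r,u]}" for r in range(280,306)])
for kz in(.040,.049):
    for e in(-.03,0,.03):
        print(kz,e,[np.round(proj("scene",[.6064+e*.25,.0752+e*.968,kz+h]),1) for h in(.066,)])
```

```text
t 24.75 tcp [0.6073 0.0785 0.1006] x [ 0.     0.001 -1.   ] y [ 0.967 -0.255  0.   ] z [-0.255 -0.967 -0.001] F [-1.78 -0.2   2.14] M [ 0.02  0.25 -0.07] op 0.125 q [-0.07  0.4   1.61  0.    1.13  0.19]
turn [-0.3  -0.05 -0.01] shift after [0.0006 0.     0.0001] shift before [0.0006 0.     0.0001]
326 ['280:23', '281:18', '282:22', '283:16', '284:27', '285:27', '286:18', '287:26', '288:29', '289:25', '290:27', '291:20', '292:29', '293:30', '294:26', '295:33', '296:46', '297:63', '298:71', '299:76', '300:78', '301:76', '302:71', '303:70', '304:71', '305:74']
330 ['280:40', '281:57', '282:64', '283:66', '284:69', '285:72', '286:76', '287:78', '288:85', '289:82', '290:80', '291:86', '292:86', '293:85', '294:88', '295:91', '296:94', '297:94', '298:90', '299:86', '300:80', '301:80', '302:81', '303:82', '304:81', '305:83']
334 ['280:63', '281:63', '282:60', '283:63', '284:62', '285:63', '286:59', '287:52', '288:61', '289:53', '290:60', '291:57', '292:52', '293:47', '294:52', '295:56', '296:65', '297:68', '298:70', '299:70', '300:76', '301:76', '302:76', '303:79', '304:79', '305:80']
338 ['280:23', '281:25', '282:23', '283:23', '284:24', '285:23', '286:17', '287:21', '288:20', '289:9', '290:15', '291:15', '292:20', '293:20', '294:16', '295:17', '296:27', '297:40', '298:51', '299:63', '300:71', '301:75', '302:75', '303:75', '304:76', '305:77']
0.04 -0.03 [array([315. , 280.8])]
0.04 0 [array([329.5, 289.3])]
0.04 0.03 [array([344.7, 298.1])]
0.049 -0.03 [array([315.1, 276.2])]
0.049 0 [array([329.7, 284.6])]
0.049 0.03 [array([344.9, 293.4])]
```

Emit:
{"fn": "carry_out", "kwargs": {"motion": [-0.3, 0, 0, 0, 0, 0, 0.6, 0, 0, 0, 0, 0, 0, 0.2, 0, 0, 0, 0, 0, 0, 0.2, 0, 0, 0, -0.005, 0, 0, 0.2, 0, 0, 0, -0.01, 0, 0, 0.2, 0, 0, 0, -0.02, 0, 0, 0.2, 0, 0, 0, -0.02, 0, 0, 0.2, 0, 0, 0, -0.02, 0, 0, 0.2, 0, 0, 0, -0.02, 0.0, 0, 0.2, 0, 0, 0, 0, 0, 0, 0.2]}}

```text
time_s: 25.8
eef_pos: [0.6082, 0.0782, 0.2026]
eef_rot: [0.433, 0.561, 0.431, -0.559]
wrist_force: [-0.1, -0.3, 0.9]
opening: 0.396
```

Run:
```python
from h import *
st(); P,im=snap("wrist","w9.png");Q,i2=snap("scene","s5.png");np.save("w9.npy",P)
cv2.imwrite("pics/c9.png",np.hstack([cv2.resize(im[120:340,200:460],(472,400),interpolation=cv2.INTER_CUBIC),cv2.resize(i2[240:330,280:352],(320,400),interpolation=cv2.INTER_CUBIC)]))
```

```text
t 25.8 tcp [0.6082 0.0782 0.2026] x [ 0.004  0.    -1.   ] y [ 0.967 -0.253  0.003] z [-0.253 -0.967 -0.001] F [-0.06 -0.29  0.89] M [ 0.02 -0.02  0.07] op 0.396 q [-0.07  0.29  1.54  0.    1.31  0.19]
```

View pics/c9.png

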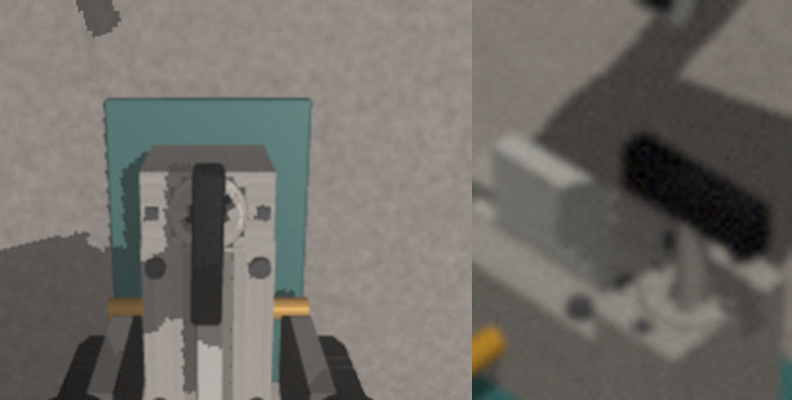

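Emit:
{"fn": "carry_out", "kwargs": {"motion": [0, 0, 0, 0.01, -0.001, 0.003, 1, 0, 0, 0, 0.02, 0, 0, 1, 0, 0, 0, 0.02, 0, 0, 1, 0, 0, 0, 0.01, 0, 0, 1, 0, 0, 0, 0.004, 0, 0, 1, 0, 0, 0, 0, 0, 0, 1]}}

```text
time_s: 26.5
eef_pos: [0.5993, 0.0751, 0.1241]
eef_rot: [-0.429, -0.557, -0.435, 0.563]
wrist_force: [0.9, 0.7, 2.4]
opening: 0.001
```

Run:
```python
from h import *
st(); plan([.6066,.0755,.13],np.radians(-14.5))
P=np.load("w9.npy");im=cv2.imread("pics/w9.png").max(2)
b=(im<60).astype(np.uint8);m=np.zeros_like(b);m[208:300,300:332]=1
n,l,s,c=cv2.connectedComponentsWithStats(b*m);k=1+np.argmax(s[1:,4]);print(s[k],c[k])
ys,xs=np.where(l==k);vx,vy,x0,y0=cv2.fitLine(np.c_[xs,ys].astype(np.float32),2,0,.01,.01).ravel()
a,e=[atz("wrist",(x0+t*vx,y0+t*vy),.126,P) for t in(30,-30)];d=a-e
print("handle angle",np.degrees(np.arctan2(d[1],d[0]))%180,"cell y ~75.5")
```

```text
t 26.5 tcp [0.5993 0.0751 0.1241] x [-0.013  0.001 -1.   ] y [ 0.967 -0.254 -0.013] z [-0.254 -0.967  0.002] F [0.91 0.67 2.41] M [ 0.03 -0.04 -0.02] op 0.001 q [-0.07  0.36  1.61  0.    1.18  0.18]
turn [-0.19  0.12  0.73] shift after [-0.0059  0.0069 -0.0022] shift before [-0.006   0.0068 -0.0022]
[ 302  210   25   89 1534] [313.74054759 252.94132986]
handle angle 74.04790328621799 cell y ~75.5
```

Emit:
{"fn": "carry_out", "kwargs": {"motion": [0, 0, 0, -0.005, 0, 0, 1, 0, 0, 0.3, -0.008, 0.002, -0.001, 1, 0, 0, 0.3, -0.004, 0.004, -0.001, 1, 0, 0, 0, 0, 0.002, 0, 1, 0, 0, 0, 0, 0, 0, 1]}}

```text
time_s: 27.0
eef_pos: [0.6105, 0.0748, 0.1458]
eef_rot: [0.433, 0.56, 0.431, -0.559]
wrist_force: [-0.1, -0.1, -0.1]
opening: -0.0
```

Run:
```python
from h import *
st(); plan([.6066,.0755,.13],np.radians(-14.5))
```

```text
t 27.0 tcp [0.6105 0.0748 0.1458] x [ 0.004 -0.002 -1.   ] y [ 0.967 -0.253  0.004] z [-0.253 -0.967  0.001] F [-0.07 -0.14 -0.07] M [ 0.02 -0.02 -0.  ] op -0.0 q [-0.07  0.35  1.58 -0.    1.21  0.19]
turn [-0.18  0.07 -0.23] shift after [ 0.0158 -0.004   0.0003] shift before [ 0.0158 -0.004   0.0003]
```

Slow, careful touch on the handle top to check its height.

Emit:
{"fn": "carry_out", "kwargs": {"motion": [0, 0, -0.2, 0.002, -0.003, 0, 1, 0, 0, 0, 0.004, -0.001, 0, 1, 0, 0, 0, 0.004, 0, 0, 1, 0, 0, 0, 0.002, 0, 0, 1, 0, 0, 0, 0.001, 0, 0, 1, 0, 0, 0, 0, 0, 0, 1]}}

```text
time_s: 27.6
eef_pos: [0.6055, 0.076, 0.1306]
eef_rot: [-0.432, -0.559, -0.432, 0.561]
wrist_force: [0.1, 0.3, -0.5]
opening: -0.001
```

Emit:
{"fn": "carry_out", "kwargs": {"motion": [0, 0, 0, 0.001, 0, 0, 1, 0, 0, 0, 0.001, 0, 0, 1]}}

```text
time_s: 27.8
eef_pos: [0.6056, 0.076, 0.1286]
eef_rot: [-0.432, -0.559, -0.432, 0.561]
wrist_force: [-0.1, 0.2, 0.2]
opening: -0.001
```

Emit:
{"fn": "carry_out", "kwargs": {"motion": [0, 0, 0, 0.001, 0, 0, 1, 0, 0, 0, 0.001, 0, 0, 1]}}

```text
time_s: 28.0
eef_pos: [0.6057, 0.076, 0.1265]
eef_rot: [-0.432, -0.559, -0.432, 0.56]
wrist_force: [0.7, -0.6, -0.9]
opening: 0.001
```

Emit:
{"fn": "carry_out", "kwargs": {"motion": [0, 0, 0, -0.005, 0, 0, 1, 0, 0, 0, -0.015, 0, 0, 1, 0, 0, 0, -0.025, 0, 0, 1, 0, 0, 0, -0.03, 0, 0, 1, 0, 0, 0, -0.02, 0, 0, 1, 0, 0, 0, -0.005, 0, 0, 1, 0, 0, 0, 0, 0, 0, 1, 0, 0, 0, 0, 0, 0, 1]}}

```text
time_s: 28.8
eef_pos: [0.6063, 0.0761, 0.2358]
eef_rot: [0.433, 0.56, 0.431, -0.56]
wrist_force: [-0.3, 0.2, 0.4]
opening: -0.002
```

Run:
```python
from h import *
st(); P,im=snap("wrist","w10.png")
cv2.imwrite("pics/c10.png",cv2.resize(im[100:360,180:480],None,fx=2,fy=2))
g=im.max(2);b=(g<60).astype(np.uint8);b[320:]=0
n,l,s,c=cv2.connectedComponentsWithStats(b)
for k in range(1,n):
    if s[k][4]>400:
        ys,xs=np.where(l==k);vx,vy,x0,y0=cv2.fitLine(np.c_[xs,ys].astype(np.float32),2,0,.01,.01).ravel()
        a,e=[atz("wrist",(x0+t*vx,y0+t*vy),.126,P) for t in(25,-25)];d=a-e
        print(s[k],c[k].round(1),"angle",np.degrees(np.arctan2(d[1],d[0]))%180,atz("wrist",c[k],.126,P))
```

```text
t 28.8 tcp [0.6063 0.0761 0.2358] x [ 0.002 -0.001 -1.   ] y [ 0.967 -0.253  0.002] z [-0.253 -0.967  0.001] F [-0.32  0.2   0.4 ] M [-0.02 -0.    0.01] op -0.002 q [-0.07  0.26  1.51 -0.    1.38  0.19]
[  20    0   56   31 1330] [50.3 12.7] angle 153.95331805623175 [0.47954981 0.26702513 0.126     ]
[ 518  158   50   53 1061] [544.2 186.3] angle 116.88346981026936 [0.77789543 0.07327272 0.126     ]
[ 305  198   23   78 1196] [315.8 235.4] angle 74.18355725196157 [0.60690068 0.0792481  0.126     ]
[ 33 295  41  25 853] [ 53.2 308.6] angle 166.82373552202756 [0.3825802  0.07333503 0.126     ]
```

View pics/c10.png

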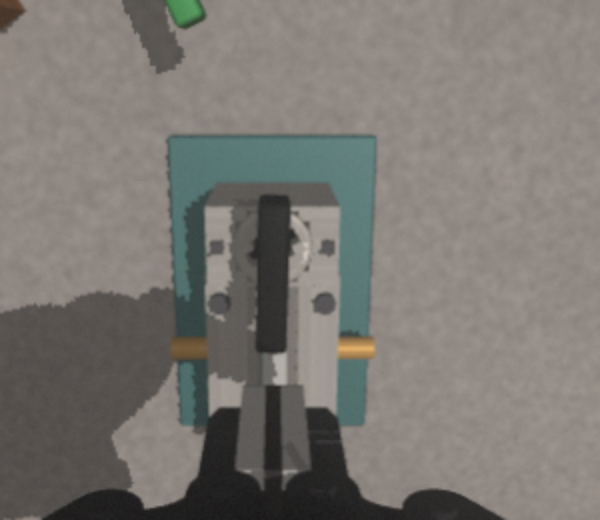

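The last picture shows the handle at crop (272, 195–350) parallel to the slot, with the fingers well clear. Handing in.

```bash
python3 -c "
from bench import ctrl
print(ctrl.hand_in())"
```

```text
the job is handed in; nothing more can be done
None
```

I slid the 11 mm plate home in the cell, sank the T-key into the lock and turned it 60° anticlockwise to the marks. I handed the job in at about 29 s; the hand-in gives no verdict.

- **Plate:** I took the right-hand plate in the rack, the middle one of the three in thickness. Pressing on its tab with about 30 N met resistance at z = 92 mm, which is the height it should have when home.
- **Finding the cam:** No back-and-forth turning was needed. The key went straight through the keyway angle with no plug resistance down to about 35 mm, where it met the sprung plug at about 3–5 N. Turning it then met a resisting torque of about 0.1 N m.
- **Key depth:** With the key released, closed fingers lowered over the handle met nothing down to z = 126.5 mm. The handle top is therefore at or below that, so the key is at least about 34.5 mm deep.
- **Handle angle:** It measured 74.2° against 75.5° for the slot, so within about 0.03 rad of parallel. The last picture showed it along the slot and the fingers clear.

- **Touch on the handle:** My first check from above drifted about 7 mm sideways and touched it lightly (about 2.4 N). The angle was 74.0° before and 74.2° after.
- **Camera disagreements:** Views differed by up to 6 mm on positions while the arm was still settling, so I used closer looks instead.
- **Not re-measured:** I did not check the other two plates or the spare key at the end. I worked clear of them and noticed no contact.

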